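Mix a settled ink bottle on the touch mixer and rack it

ROBOT

A 6-joint arm with a two-finger parallel gripper is mounted at the origin on a cart in front of the work surface, level with it; the furniture and walls round the work are solid. World frame = base frame: x ahead of the robot, y to its left, z up, the work surface at z = 0. Lengths are in mm, angles in rad, forces in N, time in s.
With the tool pointing down it reaches from about 250 to 775 mm from the base axis. Payload 4 kg.
Tool frame: the origin (TCP) lies on the centre line of the jaws, within the pads' length; the fingertips stand 8 mm ahead of it and the grasp point (between the pads) lies 11 mm behind it; z points along the fingers, y is the line along which they close (so a half turn about z gives the same grasp; the last joint's range is limited). The gripper opens to 85 mm and grips with 20 to 120 N. Pads are 22 mm wide; open, the fingers measure 114 mm over their backs; the gripper's body (76 mm by 85 mm) begins 54 mm behind the grasp point. The pads swing forward as they close: fully open they stand 13 mm farther back than shut.
Start: joints at [1.164, 0.087, 1.371, -0, 1.684, -0.103], TCP at [164.542, 524.83, 202.241] pointing down, gripper open.
Joint ranges: [-3.1, 3.1], [-0.76, 2.03], [0.27, 2.55], [-1.08, 4.22], [0.17, 2.65], [-2.57, 2.57]. Speed limits (rad/s): [2.79, 2.79, 3.14, 3.14, 3.14, 3.14].

INTERFACE

Orientations are given as a unit quaternion [w, x, y, z].
In Python, from plant import manip gives the robot as it stands. The module is installed in compiled form; this text tells all that it offers.
- The arm moves only by the tool send_rows, never from a script. Its argument "motion" is one flat list of numbers, 6 for each row, row after row: the shift along the tool's x, y, z as a fraction of full scale, then the turn, a rotation vector about the tool's x, y, z as a fraction of full scale. In form: [dx, dy, dz, ax, ay, az, dx, dy, dz, ax, ay, az, ...]. A call has 1 to 12 rows; each row is the pose to reach, as a shift and turn from the pose commanded when the call began, along the tool's axes at that moment; what a row does not reach only later rows make up. Full scale, the value 1, is 0.25 m for a shift and pi/2 rad for a turn. A row lasts 1/12 s, in which the tool goes at most 41.7 mm and 7.16 degrees, less where a joint would pass 70% of its speed; a pose out of reach is approached as far as the arm can. A call with a number of a shift or a turn outside -1 to 1 is refused whole. A call with a gripper value outside its range is refused whole. "claw" is the opening, from -1 (shut) to 1 (fully open), set as the call begins (left out, the last holds). The fingers move at their own pace and stop on an object; "squeeze" is the grip in N (left out, the last holds). Time passes only in rows, so rows that repeat a pose let the fingers close. It gives the time, the measured TCP pose, the force, the opening and the grip force at its end, in the units of the state.
- manip.sense(): the state, without advancing time (a new reading comes with each control period).
- manip.grab_frame(name): name is "scene" or "side" or "wrist"; returns a dict with "color" (384x512x3 uint8, blue, green, red), "vertical_fov" (degrees; the focal length in pixels is half the picture's height over the tangent of half this angle, whatever the lens; pixels are square), "cx", "cy" (the principal point, pixels), "xyz" and "attitude" of the camera in the world. Camera axes: x right, y down, z forward; pixel columns grow to the right and rows downward; lengths in mm; the calibration is good to about 2 mm. A picture is of the moment at which its call begins. There is no depth.
- manip.sign_off(): hands the job in; it is judged then, once.
The state is a dict: "clock": time; "joint_positions": joint angles; "joint_vel": joint speeds; "effort": joint torques, N m; "ee_pos": TCP position; "tool_rot": TCP orientation; "contact_force": force on the tool from outside, world axes, zero at the start; "wrist_torque": the same for the moment, N m; "gripper_width": finger opening in mm; "grip_force": force on a finger pad.
Only numpy, scipy, OpenCV 4.12 (cv2) and the standard library are available. Lean on these libraries where they do the work, as an engineer would, in place of code of your own. Each camera call takes 0.05 s, during which the arm holds its last target. There are 200 camera calls.

TASK

The white ink bottle with the green cap has been left lying on the blue work mat and its pigment has settled. Stand it upright on the mat or the bench and let go of it, then take it again by its cap from above and, keeping hold of the cap, press it upright into the middle of the mixer's sprung rubber cup until the cup is fully down, and hold it down for two seconds. Then set it upright in the empty bay of the blue bottle rack without dropping it, and leave the other two bottles standing in their bays.

Things in the scene. Friction and masses are not known exactly. Their poses are not given: they have to be found in the camera images.
- green_bottle: ink bottle: square white body 38 x 38 x 60 mm with green labels, 10 mm shoulder and neck, round green cap; 95 mm tall, about 145 g. Origin at the centre of its bottom, z from bottom to cap, x and y square to the sides. Starts lying on one side on the blue mat (4.5 mm thick, reaching from x 0.24 to 0.52, y -0.37 to 0.06), axis 23.5 mm above the bench, cap to the left and ahead (5 to 50 deg off +y)
- green_bottle_cap: the bottle's round green cap, 25 mm across and 25 mm tall, fixed to the bottle (does not unscrew). Origin at the centre of the cap's underside, 70 mm from the bottle's bottom; z along the bottle's axis
- green_bottle_cap_mid (a point): centre of the cap, on the bottle's axis 82.5 mm from its bottom, 12.5 mm below the top of the cap
- mixer: touch-start vortex mixer, grey and white box 164 x 130 x 61 mm that cannot be moved, with a round turret on top; origin at the centre of its underside on the bench; its front with dial and red switch faces its -x. A clear splash collar, 101 mm outside and 95 mm inside diameter, stands round the cup; its rim is 116 mm above the bench
- cup_floor (a point): middle of the floor of the mixer's orange rubber cup, 90 mm above the bench at rest (26 mm below the collar's rim); the cup's lip is 10 mm above its floor, the opening 70 mm wide at the floor and 76 mm at the lip. Moves down with the cup
- cup (a joint): how far the sprung cup is pressed down: 0 at rest, 0.008 m fully down at its stop; it takes about 6 N to start and 12 N to hold fully down
- rack: blue bottle rack, 55 x 157 mm and 26 mm tall, fixed; origin at the centre of its underside; three bays in a row along its y axis, 51 mm apart, each 47 x 47 mm inside, walls 4 mm, floor 4 mm above the bench
- free_bay (a point): middle of the floor of the empty bay, the one at the +y end of the rack
- red_bottle: like bottle with red labels and cap, standing in the middle bay; origin at the centre of its bottom, z up to the cap
- blue_bottle: like bottle with blue labels and cap, standing in the bay at the -y end; origin at the centre of its bottom, z up to the cap
Things that resemble listed ones, but are neither listed nor needed, are in the scene too. What is shaped like the blue_bottle but purple is not meant.

How it is judged:
By the outcome, as a careful person would: the job done as asked, in the order asked, and still so for the second after the job is handed in, with the robot touching nothing.
It also fails if it takes over 72 s, if anything falls off the work surface, if the arm or the gripper's body presses on something with over 40 N, if the wrist force passes 120 N, or if a joint passes its speed limit or range.

## Working session

There is one attempt and no reset: what is moved stays moved. The work goes in short steps, Python scripts to look and compute and a tool call to move; the robot and the scene stay as the last step left them, time stands still between calls to the robot, and variables do not carry over. Pictures are saved under pics/ and viewed, at most 10 in all, crops included, and the job is handed in when it is done.

Besides the shell and the picture viewer there is one more tool, called after "Request:" by a JSON object that holds its "fn" and its "kwargs", one argument or row to a line. send_rows: Moves the arm, as the interface text tells. Its arguments: {"type":"object","properties":{"motion":{"type":"array","items":{"type":"number"}},"claw":{"type":"number"},"squeeze":{"type":"number"}},"required":["motion"]}

```bash
mkdir -p pics; cat > h.py <<'E'
from plant import manip
import numpy as np, cv2
from scipy.spatial.transform import Rotation as R
def rot(q): q=np.array(q,float); return R.from_quat([q[1],q[2],q[3],q[0]])
def ray(c,u,v):
    f=192/np.tan(np.radians(c['vertical_fov'])/2)
    A=c['attitude']; A=np.array(A,float)
    Rm=A if A.shape==(3,3) else rot(A).as_matrix()
    d=Rm@np.array([(u-c['cx'])/f,(v-c['cy'])/f,1]); return np.array(c['xyz'],float),d
def onz(c,u,v,z):
    o,d=ray(c,u,v); return o+d*(z-o[2])/d[2]
def proj(c,p):
    f=192/np.tan(np.radians(c['vertical_fov'])/2); A=np.array(c['attitude'],float)
    Rm=A if A.shape==(3,3) else rot(A).as_matrix()
    q=Rm.T@(np.array(p,float)-np.array(c['xyz'])); return np.array([f*q[0]/q[2]+c['cx'],f*q[1]/q[2]+c['cy']])
def tri(a,b):
    (o1,d1),(o2,d2)=a,b; A=np.stack([d1,-d2],1); t=np.linalg.lstsq(A,o2-o1,rcond=None)[0]
    p,q=o1+d1*t[0],o2+d2*t[1]; return (p+q)/2,np.linalg.norm(p-q)
E
python3 - <<'E'
from h import *
import pickle
for n in('scene','side','wrist'):
    c=manip.grab_frame(n); pickle.dump(c,open(n+'0.pkl','wb'))
    print(n,{k:v for k,v in c.items() if k!='color'})
    cv2.imwrite(f'pics/{n}0.png',cv2.resize(c['color'],(800,600),interpolation=cv2.INTER_CUBIC))
print(manip.sense())
E
```

```text
scene {'vertical_fov': 54.788276628131676, 'cx': 253.4655997640855, 'cy': 193.03454556628887, 'xyz': array([-254.0508035 , -677.13355811,  818.83279188]), 'attitude': array([-0.40203608,  0.80466464, -0.38900019,  0.19889864])}
side {'vertical_fov': 43.808316040044836, 'cx': 258.0063480898564, 'cy': 191.57813316024652, 'xyz': array([ 657.10143109,  518.17128632, 1171.8147353 ]), 'attitude': array([-0.03179471,  0.10522003,  0.96366851, -0.24343552])}
wrist {'vertical_fov': 68.42581868007227, 'cx': 251.7212997647973, 'cy': 192.0026163910152, 'xyz': array([ 99.00779995, 544.51562715, 372.73787967]), 'attitude': array([0.10744152, 0.79855104, 0.58702847, 0.07855015])}
{'clock': 0.15, 'joint_positions': array([ 1.16387301e+00,  8.77760542e-02,  1.37189392e+00,  1.02041302e-05,
        1.68362463e+00, -1.03098710e-01]), 'joint_vel': array([-1.17529242e-03, -2.86495740e-03, -3.23100639e-03, -2.57524318e-04,
        3.08033183e-05, -1.67872460e-03]), 'effort': array([ 2.10662525e-03, -3.52376640e+01, -3.13677835e+01, -1.63156215e-04,
        8.09692370e-03,  1.06260916e-05]), 'ee_pos': array([164.37204371, 524.40867889, 201.31977706]), 'tool_rot': array([-2.19570090e-04,  1.51328069e-01,  9.88483228e-01, -8.22177246e-04]), 'contact_force': array([-0.71171986, -0.17528616,  0.25716122]), 'wrist_torque': array([0.03759583, 0.05051278, 0.04373572]), 'grip_force': 0.0, 'gripper_width': 85.38281047559371}
```

View pics/scene0.png

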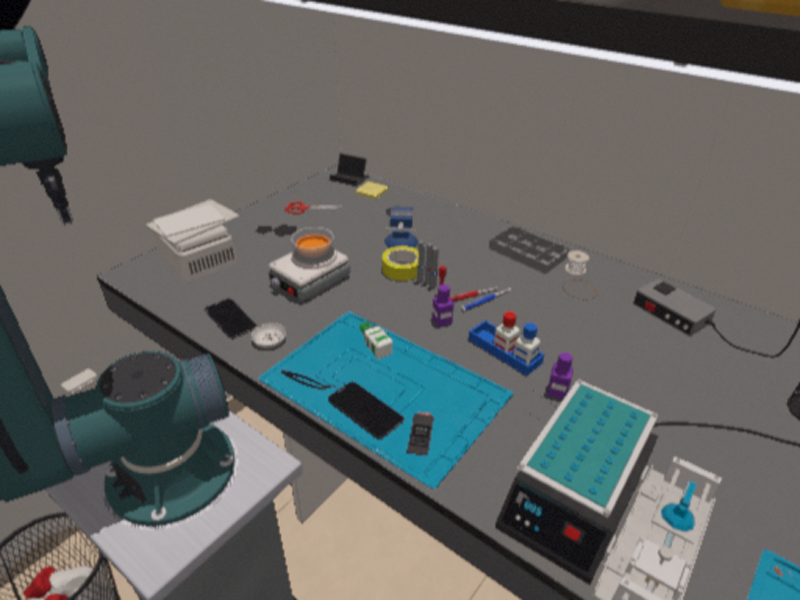

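View pics/side0.png

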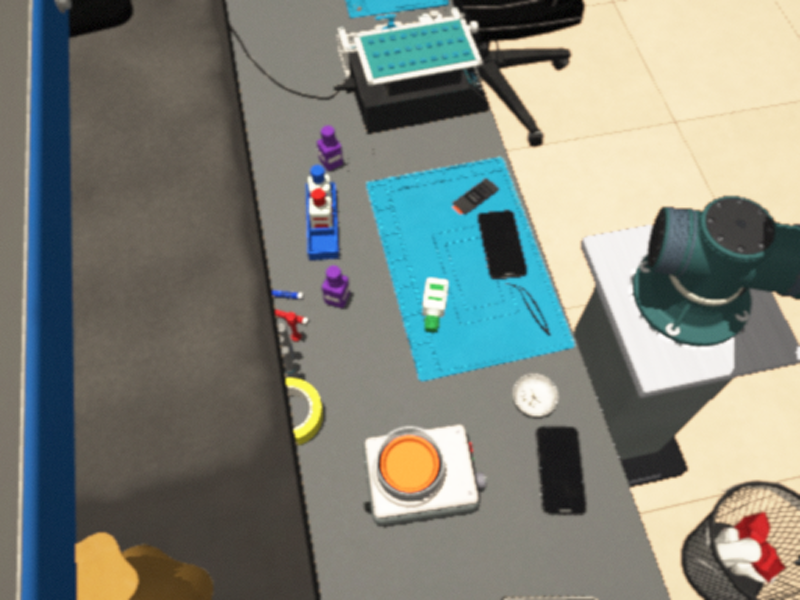

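The scene view shows the bottle at (377,340) with its cap up and to the left, the mixer at (310,265) and the rack at (507,345). In the side view, the bottle is at (435,303), the cup at (410,465) and the rack's free bay at (323,243). I'll enlarge these areas.

```bash
python3 - <<'E'
from h import *
import pickle
s=pickle.load(open('side0.pkl','rb'))['color'];g=pickle.load(open('scene0.pkl','rb'))['color']
def crop(im,u,v,w,h,k):
    o=cv2.resize(im[v:v+h,u:u+w],(w*k,h*k),interpolation=cv2.INTER_CUBIC)
    for i in range(0,w,10): cv2.line(o,(i*k,0),(i*k,6),(0,0,255),1); cv2.putText(o,str(u+i),(i*k,15),0,.33,(0,255,255),1)
    for i in range(0,h,10): cv2.line(o,(0,i*k),(6,i*k),(0,0,255),1); cv2.putText(o,str(v+i),(7,i*k+4),0,.33,(0,255,255),1)
    return o
k=5
a=crop(s,225,265,90,75,k) # mixer 450x375
b=crop(s,185,100,40,75,k) # rack 200x375... 
c=crop(s,260,170,40,50,k) # bottle
top=np.hstack([a,b]); 
d=crop(g,165,140,65,50,k); e=crop(g,225,200,30,45,k); 
H=225
r=np.zeros((600,800,3),np.uint8); r[:375,:450]=a; r[:375,450:650]=b
r[375:600,450:600]=e[:225]; r[375:600,0:325]=d[:225]
cv2.imwrite('pics/c1.png',r)
r=np.zeros((600,800,3),np.uint8); c=crop(s,262,172,35,45,12); r[:540,:420]=c; f=crop(g,226,202,30,30,12); r[:360,430:790]=f
cv2.imwrite('pics/c2.png',r)
E
```

```text
(no output)
```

View pics/c1.png

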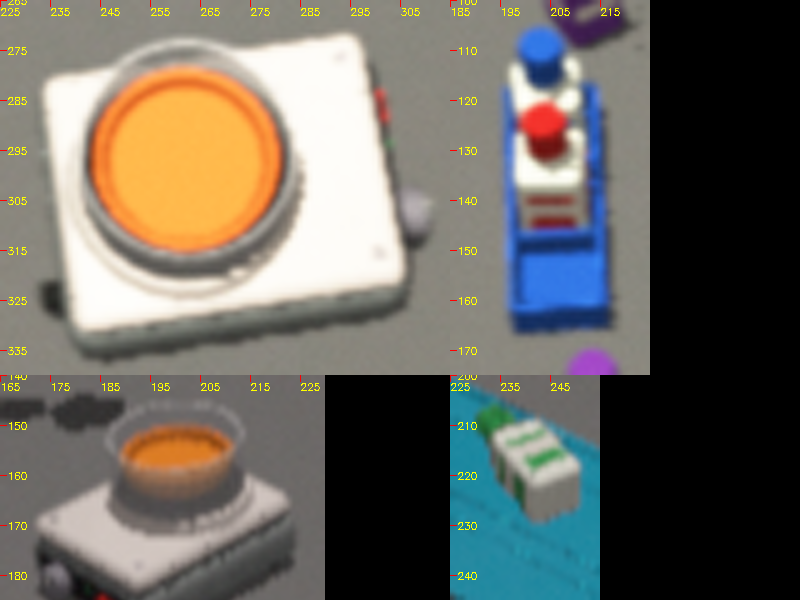

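View pics/c2.png

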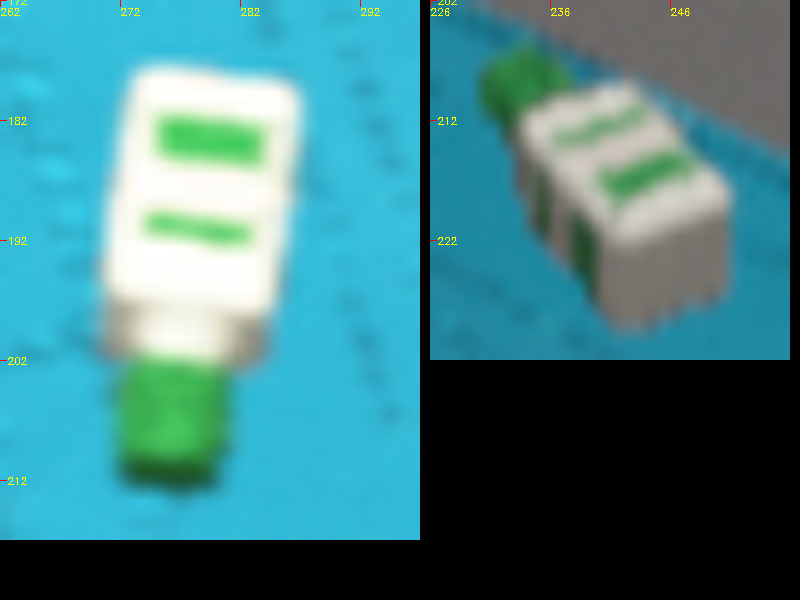

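Bottle crop, side view: top-face corners at (272.5,177.5), (287,179), (284.3,198.5) and (270.6,196.6), cap towards +v. Mixer cup lip centre is at about (262,296). The rack's free-bay end is at (197–215,162). Next I fit poses to both views.

```bash
cat > fit.py <<'E'
from h import *
import pickle
from scipy.optimize import least_squares
S=pickle.load(open('side0.pkl','rb'));G=pickle.load(open('scene0.pkl','rb'))
def N(u0,v0,k,X,Y): return np.array([u0+X/k-.5,v0+Y/k-.5])
def fit(pts,x0):
    def w(p,q): c,s=np.cos(p[2]),np.sin(p[2]); return [p[0]+c*q[0]-s*q[1],p[1]+s*q[0]+c*q[1],q[2]]
    f=lambda p:np.concatenate([proj(c,w(p,q))-m for c,q,m in pts])
    r=least_squares(f,x0,loss='soft_l1',x_scale=[10,10,.1]); print(np.round(r.x,3),np.degrees(r.x[2]).round(1)); print(np.round(f(r.x).reshape(-1,2),1).tolist()); return r.x
b=lambda X,Y:N(262,172,12,X,Y); g=lambda X,Y:N(226,202,12,X-430,Y)
# bottle frame here: x=c (bottom->cap), origin bottom centre, y left of c
print('bottle');fit([(S,(0,-19,42.5),b(128,66)),(S,(0,19,42.5),b(302,82)),(S,(60,19,42.5),b(270,318)),(S,(60,-19,42.5),b(102,296)),
 (G,(0,19,42.5),g(608,245)),(G,(0,-19,42.5),g(732,190)),(G,(60,-19,42.5),g(630,83)),(G,(60,19,42.5),g(518,122)),(G,(0,19,4.5),g(612,325)),(G,(0,-19,4.5),g(730,295))],[380,-100,1.2])
m=lambda X,Y:N(225,265,5,X,Y); n=lambda X,Y:N(165,140,5,X,Y-375)
lip=onz(S,*m(187.5,158.5),100); fl=onz(S,*m(188,160),90); print('cup',lip,fl)
p,e=tri(ray(S,*m(187.5,158.5)),ray(G,*n(177,449)));print('tri',p,e)
print('mixer front/back corners',[onz(S,*m(*q),61).round(1) for q in [(350,35),(408,278),(75,325),(42,85)]])
r=lambda X,Y:N(185,100,5,X-450,Y)
print('rack');x=fit([(S,(27.5,78.5,26),r(511,309)),(S,(-27.5,78.5,26),r(607,304)),(S,(27.5,78.5,0),r(514,331)),(S,(-27.5,78.5,0),r(608,326)),(S,(-27.5,-78.5,26),r(598,86))],[600,-100,0]) if 0 else None
x=fit([(S,(-27.5,78.5,26),r(607,304)),(S,(27.5,78.5,26),r(511,309)),(S,(-27.5,78.5,0),r(609,326)),(S,(27.5,78.5,0),r(514,331)),(S,(-27.5,-78.5,26),r(598,86)),
 (G,(-27.5,78.5,26),np.array([476/1.5625,325/1.5625])),(G,(-27.5,-78.5,0),np.array([527,372])/1.5625-.3)],[600,-100,0])
c,s=np.cos(x[2]),np.sin(x[2]);print('free bay',x[0]-51*s,x[1]+51*c)
E
python3 fit.py
```

```text
bottle
[ 444.007 -104.878    1.193] 68.4
[[1.1, -0.3], [0.4, 0.4], [0.2, -0.1], [0.1, -0.3], [0.5, -1.1], [0.5, -0.3], [0.0, -1.5], [-0.7, -1.2], [0.3, 1.1], [0.6, -0.2]]
cup [570.33386891 221.36405978 100.        ] [569.45545418 219.32908895  90.        ]
tri [570.70514219 221.59545165 101.58488532] 0.6348875715975791
mixer front/back corners [array([476.6, 168.1,  61. ]), array([480.1, 287.3,  61. ]), array([634.6, 274.9,  61. ]), array([627.4, 160.6,  61. ])]
rack
[ 6.21429e+02 -2.89667e+02 -1.44000e-01] -8.3
[[-0.3, -0.0], [-0.6, 0.1], [-0.0, 0.4], [-0.2, 0.5], [-0.2, -1.0], [-4.6, 2.7], [0.1, 2.3]]
free bay 628.772812236288 -239.19837185652875
```

```bash
cat > mv.py <<'E'
from h import *
def go(pos,Rm,grasp=True):
    """pos: grasp point target (or TCP); Rm: tool rotation matrix. prints one row for send_rows"""
    Rm=np.array(Rm); st=manip.sense(); T=rot(st['tool_rot']); p=np.array(pos,float)+(11*Rm[:,2] if grasp else 0)
    d=T.inv().apply(p-st['ee_pos'])/250; a=(T.inv()*R.from_matrix(Rm)).as_rotvec()/(np.pi/2)
    k=max(1,np.abs(np.r_[d,a]).max()); n=max(np.linalg.norm(d)*250/41.7,np.linalg.norm(a)*90/7.16)
    print('row',np.round(np.r_[d,a]/k,3).tolist(),'k %.2f rows %.1f'%(k,n))
def ori(yaw,tilt):
    """tilt deg: 0=down, x horizontal along yaw; +tilt rotates about tool y so tool z swings toward +x"""
    c=np.array([np.cos(np.radians(yaw)),np.sin(np.radians(yaw)),0]); z=np.array([0,0,1.]); t=np.radians(tilt)
    Z=-z*np.cos(t)+c*np.sin(t); X=c*np.cos(t)+z*np.sin(t); return np.stack([X,np.cross(Z,X),Z],1)
def st():
    s=manip.sense(); g=rot(s['tool_rot']).as_matrix()
    print('t',s['clock'],'grasp',np.round(s['ee_pos']-11*g[:,2],1),'z',g[:,2].round(3),'x',g[:,0].round(3),'F',s['contact_force'].round(1),'w',round(s['gripper_width'],1),'g',s['grip_force'],'j',s['joint_positions'].round(2))
def bp(x,y,yaw,s): c=np.radians(yaw); return x+s*np.cos(c),y+s*np.sin(c)
E
python3 -c "
from mv import *
Rm=ori(68.4,-30); x,y=bp(444,-105,68.4,48); go(np.array([x,y,33])-100*Rm[:,2],Rm)"
```

```text
row [-1.0, -0.919, 0.199, 0.147, -0.137, 0.552] k 1.85 rows 15.2
```

Request:
{"fn": "send_rows", "kwargs": {
  "motion": [-1,-0.92,0,0.147,-0.137,0.552,-1,-0.92,0,0.147,-0.137,0.552,-1,-0.92,0,0.147,-0.137,0.552,-1,-0.92,0,0.147,-0.137,0.552,-1,-0.92,0,0.147,-0.137,0.552,-1,-0.92,0,0.147,-0.137,0.552,-1,-0.92,0,0.147,-0.137,0.552,-1,-0.92,0,0.147,-0.137,0.552,-1,-0.92,0,0.147,-0.137,0.552,-1,-0.92,0,0.147,-0.137,0.552],
  "claw": 1,
  "squeeze": 60
}}

```text
clock: 0.98
ee_pos: [334.9, 228.9, 201.8]
tool_rot: [0.085, 0.551, 0.821, -0.126]
contact_force: [-0.6, 0.8, 0.2]
gripper_width: 85.5
grip_force: 0.0
```

```bash
python3 -c "
from mv import *
st()
Rm=ori(68.4,-30); x,y=bp(444,-105,68.4,48); go(np.array([x,y,33])-100*Rm[:,2],Rm)"
```

```text
t 0.9833 grasp [334.9 232.2 212.3] z [ 0.001 -0.301 -0.954] x [-0.379  0.882 -0.279] F [-0.6  0.8  0.2] w 85.5 g 0.0 j [ 0.67 -0.08  1.57 -0.25  1.83  0.24]
row [-0.989, 0.213, 0.649, 0.124, -0.118, 0.466] k 1.00 rows 7.2
```

Request:
{"fn": "send_rows", "kwargs": {
  "motion": [-0.989,0.213,0.649,0.124,-0.118,0.466,-0.989,0.213,0.649,0.124,-0.118,0.466,-0.989,0.213,0.649,0.124,-0.118,0.466,-0.989,0.213,0.649,0.124,-0.118,0.466,-0.989,0.213,0.649,0.124,-0.118,0.466,-0.989,0.213,0.649,0.124,-0.118,0.466,-0.989,0.213,0.649,0.124,-0.118,0.466,-0.989,0.213,0.649,0.124,-0.118,0.466,-0.989,0.213,0.649,0.124,-0.118,0.466,-0.989,0.213,0.649,0.124,-0.118,0.466,-0.989,0.213,0.649,0.124,-0.118,0.466,-0.989,0.213,0.649,0.124,-0.118,0.466]
}}

```text
clock: 1.98
ee_pos: [478.5, -14.7, 111.4]
tool_rot: [0.147, 0.797, 0.546, -0.212]
contact_force: [0.0, 0.3, -0.8]
gripper_width: 85.6
grip_force: 0.0
```

```bash
python3 -c "
from mv import *
st()
c=manip.grab_frame('wrist'); im=c['color'].copy()
x0,y0,yw=444,-105,68.4
for s in(0,60,70,95):
  for o in ((-19,19) if s<=60 else (-12.5,12.5)):
    x,y=bp(x0,y0,yw,s); x2,y2=bp(x,y,yw+90,o); u=proj(c,[x2,y2,42.5 if s<=60 else 23.5]); cv2.circle(im,tuple(int(round(i)) for i in u),2,(0,0,255),-1)
cv2.imwrite('pics/w1.png',cv2.resize(im,(800,600)))
Rm=ori(68.4,-30); x,y=bp(444,-105,68.4,48); go(np.array([x,y,33]),Rm)"
```

```text
t 1.9833 grasp [480.5  -9.5 121. ] z [-0.178 -0.466 -0.867] x [ 0.314  0.808 -0.498] F [ 0.   0.3 -0.8] w 85.6 g 0.0 j [ 0.17  0.18  1.54 -0.45  1.69  0.55]
row [-0.012, 0.002, 0.413, 0.004, -0.001, 0.003] k 1.00 rows 2.5
```

View pics/w1.png

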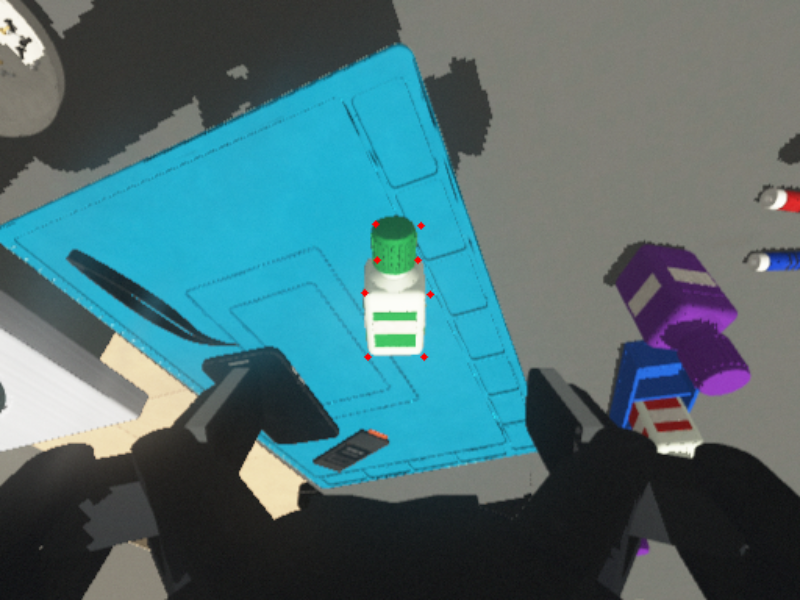

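The model overlay matches within about 2 mm. The cap at (394,245) sits slightly left of the model, so the yaw is nearer 70°. The fingers have a clear path, so I'll descend.

```bash
python3 -c "
from mv import *
Rm=ori(70,-30); x,y=bp(443.5,-105,70,48); go(np.array([x,y,33]),Rm)"
```

```text
row [-0.013, -0.005, 0.413, -0.005, -0.001, -0.012] k 1.00 rows 2.5
```

Request:
{"fn": "send_rows", "kwargs": {
  "motion": [-0.013,-0.005,0.1,-0.005,0,-0.012,-0.013,-0.005,0.2,-0.005,0,-0.012,-0.013,-0.005,0.27,-0.005,0,-0.012,-0.013,-0.005,0.33,-0.005,0,-0.012,-0.013,-0.005,0.37,-0.005,0,-0.012,-0.013,-0.005,0.4,-0.005,0,-0.012,-0.013,-0.005,0.412,-0.005,0,-0.012,-0.013,-0.005,0.412,-0.005,0,-0.012]
}}

```text
clock: 2.7
ee_pos: [457.6, -66.5, 22.9]
tool_rot: [0.147, 0.792, 0.553, -0.213]
contact_force: [0.4, -0.4, -0.5]
gripper_width: 85.3
grip_force: 0.0
```

Request:
{"fn": "send_rows", "kwargs": {
  "motion": [0,0,0,0,0,0,0,0,0,0,0,0,0,0,0,0,0,0,0,0,0,0,0,0,0,0,0,0,0,0,0,0,0,0,0,0,0,0,0,0,0,0,0,0,0,0,0,0,0,0,0,0,0,0],
  "claw": -1,
  "squeeze": 60
}}

```text
clock: 3.45
ee_pos: [457.6, -66.7, 22.9]
tool_rot: [0.147, 0.792, 0.553, -0.213]
contact_force: [0.4, -0.3, -0.1]
gripper_width: -0.2
grip_force: 0.0
```

```bash
python3 -c "
from mv import *
st()
s=manip.sense();T=rot(s['tool_rot']).as_matrix(); print((T.T@[0,0,100/250]).round(3))"
```

```text
t 3.45 grasp [459.6 -61.6  32.4] z [-0.174 -0.469 -0.866] x [ 0.298  0.813 -0.5  ] F [ 0.4 -0.3 -0.1] w -0.2 g 0.0 j [ 0.08  0.2   1.72 -0.47  1.48  0.54]
[-0.2   -0.001 -0.346]
```

The gripper closed on nothing, so I need a look.

```bash
python3 -c "
from mv import *
c=manip.grab_frame('wrist'); d=manip.grab_frame('side'); e=manip.grab_frame('scene')
r=np.zeros((600,800,3),np.uint8)
r[:300,:400]=cv2.resize(c['color'],(400,300)); r[:300,400:]=cv2.resize(d['color'][150:240,230:350],(400,300)); r[300:,:400]=cv2.resize(e['color'][170:260,190:310],(400,300))
g=proj(d,[459.6,-61.6,32.4]); h=proj(e,[459.6,-61.6,32.4]); print(g,h)
cv2.imwrite('pics/m1.png',r)"
```

```text
[278.22680927 194.16583522] [238.8449426  213.49348283]
```

View pics/m1.png

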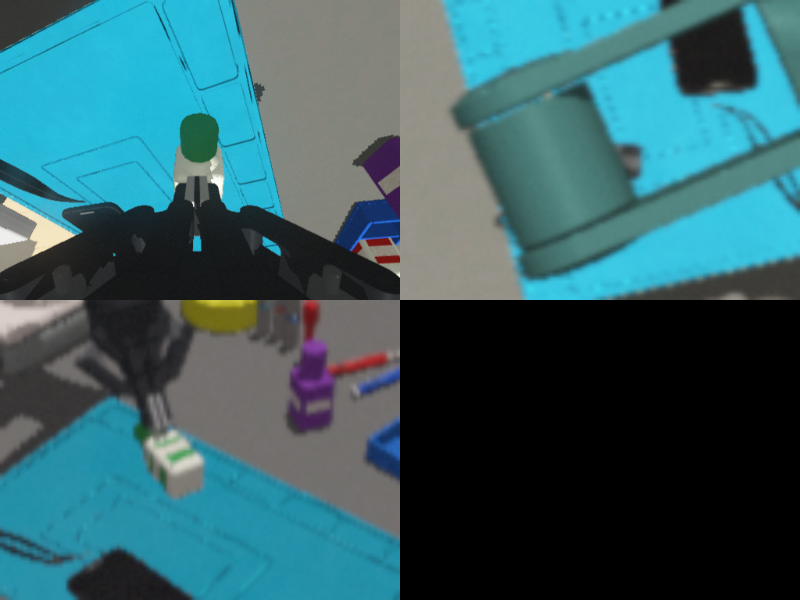

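The fingers are closed near the shoulder and the bottle seems shifted slightly. I'll back off straight, open up and measure again.

Request:
{"fn": "send_rows", "kwargs": {
  "motion": [0,0,-0.1,0,0,0,0,0,-0.25,0,0,0,0,0,-0.4,0,0,0,0,0,-0.5,0,0,0,0,0,-0.5,0,0,0,0,0,-0.5,0,0,0,0,0,-0.5,0,0,0,0,0,-0.5,0,0,0]
}}

```text
clock: 4.27
ee_pos: [478.1, -8.7, 129.4]
tool_rot: [0.147, 0.792, 0.553, -0.214]
contact_force: [0.0, 0.3, -0.1]
gripper_width: -0.1
grip_force: 0.0
```

```bash
python3 -c "
from mv import *
import pickle
st()
s=manip.sense();T=rot(s['tool_rot']).as_matrix()
c=manip.grab_frame('wrist'); e=manip.grab_frame('scene'); pickle.dump((c,e),open('m2.pkl','wb'))
for k in (8,0,-11,-50): 
  p=s['ee_pos']+k*T[:,2]; print(k,proj(c,p),proj(e,p))
r=np.zeros((600,800,3),np.uint8)
r[:,:400]=cv2.resize(c['color'][100:300,186:320],(400,600),interpolation=cv2.INTER_CUBIC)
r[:,400:]=cv2.resize(e['color'][170:245,205:255],(400,600),interpolation=cv2.INTER_CUBIC)
cv2.imwrite('pics/m2.png',r)"
```

```text
t 4.2667 grasp [480.   -3.5 138.9] z [-0.177 -0.469 -0.865] x [ 0.297  0.813 -0.501] F [ 0.   0.3 -0.1] w -0.1 g 0.0 j [ 0.18  0.17  1.52 -0.45  1.73  0.53]
8 [253.87898836 216.91229934] [230.18867292 183.52796013]
0 [253.96988972 221.2184219 ] [229.53962443 181.17474421]
-11 [254.1081955  227.77015679] [228.64472952 177.9301778 ]
-50 [254.77451401 259.33457988] [225.44883815 166.34302755]
```

View pics/m2.png

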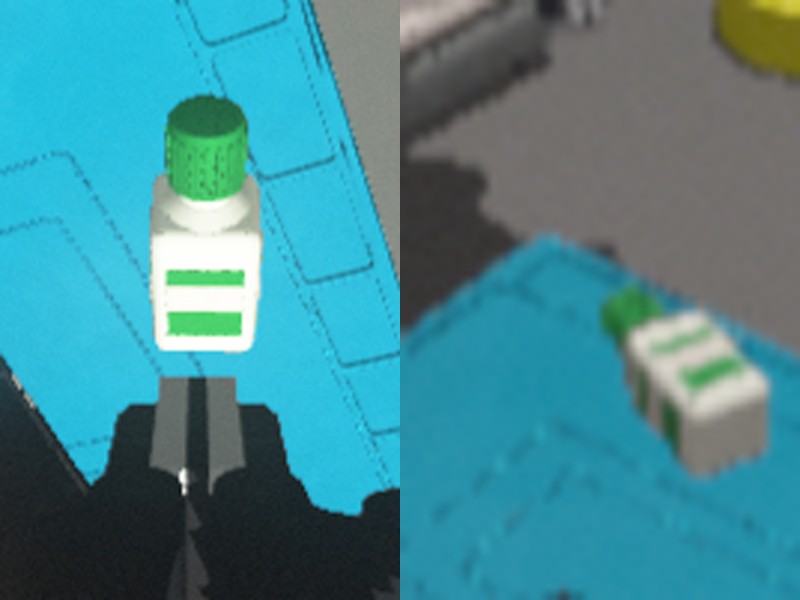

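In the wrist crop, the fingertips are at native v≈226, against 217 predicted. In the scene crop, the bottle is clear and no gripper shows where I expected it. I'll locate the gripper numerically by image difference.

```bash
python3 -c "
from h import *
import pickle
c,e=pickle.load(open('m2.pkl','rb')); G=pickle.load(open('scene0.pkl','rb'))
print({k:v for k,v in e.items() if k!='color'})
d=np.abs(e['color'].astype(int)-G['color']).max(2)>40
print(d.sum())
m=d[:256,:336].reshape(32,8,42,8).mean((1,3))
for i,r in enumerate(m): print('%3d '%(i*8)+''.join(' .:#'[min(3,int(x*4))] for x in r))
s=manip.sense();T=rot(s['tool_rot']).as_matrix()
for k in (8,-65,-150): print(proj(e,s['ee_pos']+k*T[:,2]))
"
```

```text
{'vertical_fov': 54.788276628131676, 'cx': 253.4655997640855, 'cy': 193.03454556628887, 'xyz': array([-254.0508035 , -677.13355811,  818.83279188]), 'attitude': array([-0.40203608,  0.80466464, -0.38900019,  0.19889864])}
26091
  0                                           
  8                                           
 16 :::                                       
 24  ..                                       
 32  : :#:..                                  
 40    :######                                
 48    .#######:.             .               
 56     ###########:.     .:###.              
 64     :######################:              
 72      ######################:              
 80      ######################               
 88      :#:##...:::######:.###               
 96      ##            :#:  :##               
104 ##: .##                  ##:              
112 ###  ##.                 ..:              
120 ###: ##:                 .##.             
128 ####.:#:                 :##.             
136 #####.##                 .###             
144 ########                 .##::            
152 ########.                .:##             
160 :#######.                  :              
168 :#######:              ::                 
176 ########.              .:                 
184 ########.                                 
192 :#######:            .#.:##               
200 #.#######.          .#. ###               
208 #.#######:          : .#:.                
216 #.#######:         #::::                  
224 #:.#######      . ###:.                   
232 #: #####:      :#  #:                     
240 ## .####       ..                         
248 ##: ::..      . .#                        
[230.2225312  183.50104207]
[224.24400398 161.8227743 ]
[217.12034406 135.99223084]
```

```bash
python3 -c "
from h import *
import pickle
c,e=pickle.load(open('m2.pkl','rb')); G=pickle.load(open('scene0.pkl','rb'))
d=np.abs(e['color'].astype(int)-G['color']).max(2)
m=d[84:244,180:260]
m=m.reshape(40,4,40,2).max((1,3))
for i,r in enumerate(m): print('%3d '%(84+i*4)+''.join(' .:*#'[min(4,int(x/16))] for x in r))
s=manip.sense();T=rot(s['tool_rot']).as_matrix()
for k in (8,-10,-25,-40): print(k,proj(c,s['ee_pos']+k*T[:,2]+11*T[:,0]),proj(c,s['ee_pos']+k*T[:,2]-11*T[:,0]), T.T@(c['xyz']-s['ee_pos']))
C=rot(c['attitude']).as_matrix(); print(T.T@C)
"
```

```text
84 #*#**############*                      
 88 ##################*                     
 92 ##..   ############                     
 96        *###########.                    
100         ########***:                    
104         *#######**#**                   
108          ######**#####                  
112          *####*#######                  
116           .:....::####*                 
120            *###########                 
124            ############*                
128            *############                
132             ############*               
136             :############*              
140              #############.##.          
144              ###########*####           
148           .#############*###:           
152            #####*##########*            
156              ###*#########*             
160                 *#######*               
164                     ##:.::              
168   .###*             .#*..:              
172 .###########:        .:.:               
176 .:#########*:                           
180   . :*#*:.:..    
[... 566 characters left out ...]
2                                         
236                                         
240                                         
8 [254.07275033 201.49952764] [253.96783534 232.23088886] [  66.39094407   -1.62110079 -171.19750251]
-10 [254.31294147 210.3298567 ] [254.18976412 243.805056  ] [  66.39094407   -1.62110079 -171.19750251]
-25 [254.55405083 219.19394247] [254.41118471 255.35271977] [  66.39094407   -1.62110079 -171.19750251]
-40 [254.84460151 229.87567741] [254.67622106 269.17505986] [  66.39094407   -1.62110079 -171.19750251]
[[ 1.07306449e-03 -9.64782371e-01 -2.63047193e-01]
 [ 9.99999424e-01  1.03429295e-03  2.85866070e-04]
 [-3.73068732e-06 -2.63047349e-01  9.64782925e-01]]
```

```bash
python3 -c "
from h import *
import pickle
c,e=pickle.load(open('m2.pkl','rb'))
s=manip.sense();T=rot(s['tool_rot']).as_matrix()
for uv in ((224.5,175),(226,176),(223,173)):
  p,err=tri(ray(c,252,226),ray(e,*uv)); print(p,err,'tool',T.T@(p-s['ee_pos']))
cv2.imwrite('pics/m3.png',np.hstack([cv2.resize(e['color'][130:200,195:245],(400,560),interpolation=cv2.INTER_CUBIC),cv2.resize(c['color'][200:256,226:280],(400,560)[::1],interpolation=cv2.INTER_CUBIC)]))
"
```

```text
[480.37820765  10.22045512 146.043223  ] 6.822041325606898 tool [  7.83205538  -4.54846103 -23.60843392]
[480.21637692   5.61309453 143.39898843] 3.690264643126276 tool [  5.36598274  -3.09453621 -19.13065259]
[481.90048629  16.75029116 150.770568  ] 8.638705413766065 tool [ 11.21976834  -5.40053888 -31.03145527]
```

View pics/m3.png

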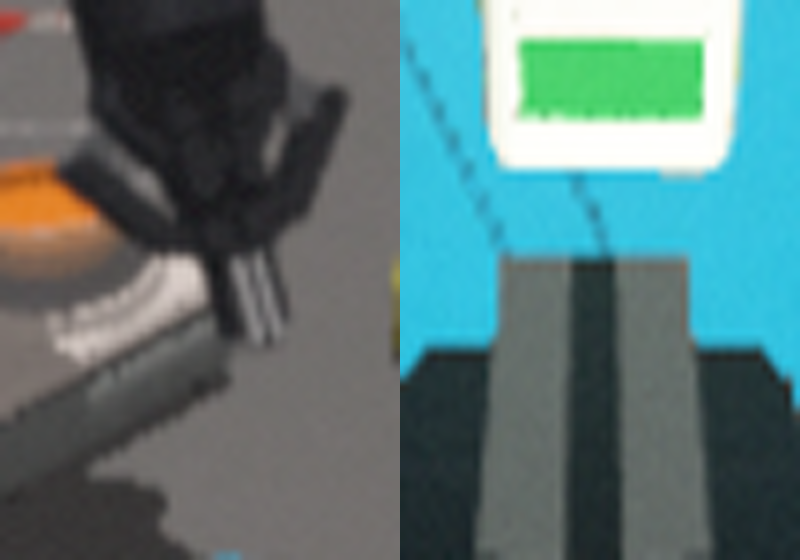

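```bash
python3 -c "
from mv import *
import pickle
from scipy.optimize import least_squares
c,e=pickle.load(open('m2.pkl','rb'))
k=400/134
ob=[((0,19,42.5),(156,350)),((0,-19,42.5),(254,350)),((60,19,42.5),(150,236)),((60,-19,42.5),(262,236))]
for yw,x0,y0 in((68.4,444,-105),(70,443.5,-105)):
  for q,m in ob:
    x,y=bp(x0,y0,yw,q[0]);x,y=bp(x,y,yw+90,q[1]);print(q,proj(c,[x,y,q[2]]).round(1),(186+m[0]/k-.5).__round__(1),(100+m[1]/3-.5).__round__(1))
# mat corners: mat z 4.5 rectangle x240..520, y -370..60
for p in((520,60),(240,60),(520,-370)): print(p,proj(c,[*p,4.5]),proj(e,[*p,4.5]))
c2=manip.grab_frame('side'); print([ (p,proj(c2,[*p,4.5]).round(1)) for p in((520,60),(240,60),(520,-370))])
"
```

```text
(0, 19, 42.5) [237.6 217.4] 237.8 216.2
(0, -19, 42.5) [271.5 218.1] 270.6 216.2
(60, 19, 42.5) [236.9 177.9] 235.8 178.2
(60, -19, 42.5) [276.1 178.7] 273.3 178.2
(0, 19, 42.5) [237.2 217.8] 237.8 216.2
(0, -19, 42.5) [271.1 217.9] 270.6 216.2
(60, 19, 42.5) [234.7 178.4] 235.8 178.2
(60, -19, 42.5) [273.9 178.4] 273.3 178.2
(520, 60) [275.14566899  26.72734864] [223.93363244 197.55765124]
(240, 60) [  8.00287338 133.82693565] [164.24587391 239.85226749]
(520, -370) [345.37503625 281.55448699] [329.42308634 251.25470373]
[((520, 60), array([266.4, 243.4])), ((240, 60), array([367.7, 222.6])), ((520, -370), array([234.4, 114.9]))]
```

The wrist camera's pose is right, since the bottle matches. However, the two views place the shut fingertips about 33 mm behind the reported TCP, not 8 mm ahead of it. The open fingers in the earlier frame agree, at about 46 mm behind. The jaws therefore closed just above the bottle. I'll use a grasp point 51 mm behind the reported TCP and try again.

```bash
sed -i 's/11\*Rm/GO*Rm/; s/-11\*g/-GO*g/; 1a GO=51' mv.py; python3 -c "
from mv import *
st(); Rm=ori(69.4,-30); x,y=bp(443.7,-105,69.4,46); go(np.array([x,y,31]),Rm)"
```

```text
t 4.4167 grasp [487.4  15.2 173.9] z [-0.177 -0.469 -0.865] x [ 0.297  0.813 -0.501] F [-0.2  0.3 -0.6] w 0.2 g 0.0 j [ 0.18  0.17  1.52 -0.45  1.73  0.53]
row [0.004, 0.006, 0.659, -0.0, 0.001, 0.005] k 1.00 rows 3.9
```

Open first while moving slowly, then descend in steps.

Request:
{"fn": "send_rows", "kwargs": {
  "motion": [0.004,0.006,0,0,0,0.005,0.004,0.006,0,0,0,0.005,0.004,0.006,0,0,0,0.005,0.004,0.006,0,0,0,0.005,0.004,0.006,0,0,0,0.005,0.004,0.006,0.1,0,0,0.005,0.004,0.006,0.2,0,0,0.005,0.004,0.006,0.3,0,0,0.005,0.004,0.006,0.4,0,0,0.005,0.004,0.006,0.45,0,0,0.005],
  "claw": 1
}}

```text
clock: 5.25
ee_pos: [459.3, -61.5, 30.7]
tool_rot: [0.147, 0.794, 0.55, -0.214]
contact_force: [0.3, -0.6, -0.3]
gripper_width: 85.4
grip_force: 0.0
```

Request:
{"fn": "send_rows", "kwargs": {
  "motion": [0,0,0.05,0,0,0,0,0,0.1,0,0,0,0,0,0.14,0,0,0,0,0,0.17,0,0,0,0,0,0.19,0,0,0,0,0,0.205,0,0,0,0,0,0.205,0,0,0,0,0,0.205,0,0,0]
}}

```text
clock: 5.92
ee_pos: [453.0, -84.5, -10.9]
tool_rot: [0.148, 0.794, 0.55, -0.212]
contact_force: [-0.2, -0.0, 0.3]
gripper_width: 85.1
grip_force: 0.0
```

Request:
{"fn": "send_rows", "kwargs": {
  "motion": [0,0,0,0,0,0,0,0,0,0,0,0,0,0,0,0,0,0,0,0,0,0,0,0,0,0,0,0,0,0,0,0,0,0,0,0,0,0,0,0,0,0,0,0,0,0,0,0],
  "claw": -1,
  "squeeze": 50
}}

```text
clock: 6.58
ee_pos: [453.2, -84.3, -10.7]
tool_rot: [0.149, 0.794, 0.55, -0.211]
contact_force: [0.7, 2.2, 3.4]
gripper_width: 37.4
grip_force: 51.6
```

```bash
python3 -c "
from mv import *
st(); s=manip.sense();T=rot(s['tool_rot']).as_matrix(); print((T.T@[0,0,100/250]).round(3))"
```

```text
t 6.5833 grasp [462.  -60.4  33.5] z [-0.173 -0.468 -0.866] x [ 0.306  0.811 -0.499] F [0.7 2.2 3.4] w 37.4 g 51.58103585243225 j [ 0.05  0.23  1.76 -0.49  1.4   0.55]
[-0.2    0.001 -0.347]
```

Request:
{"fn": "send_rows", "kwargs": {
  "motion": [-0.04,0,-0.07,0,0,0,-0.1,0,-0.17,0,0,0,-0.16,0,-0.28,0,0,0,-0.2,0,-0.347,0,0,0,-0.2,0,-0.347,0,0,0,-0.2,0,-0.347,0,0,0,-0.2,0,-0.347,0,0,0]
}}

```text
clock: 7.17
ee_pos: [451.2, -84.3, 87.2]
tool_rot: [0.147, 0.794, 0.55, -0.213]
contact_force: [-0.3, 0.1, -1.7]
gripper_width: 37.4
grip_force: 51.1
```

```bash
python3 -c "
from mv import *
st()
for t in (15,60): go([455,-70,140],ori(69.6,t))"
```

```text
t 7.1667 grasp [460.2 -60.5 131.3] z [-0.176 -0.468 -0.866] x [ 0.304  0.811 -0.5  ] F [-0.3  0.1 -1.7] w 37.4 g 51.124244928359985 j [ 0.05  0.11  1.67 -0.48  1.58  0.46]
row [0.09, -0.006, -0.068, -0.001, 0.5, -0.002] k 1.00 rows 6.3
row [0.149, -0.007, -0.212, 0.0, 1.0, -0.002] k 1.00 rows 12.6
```

Request:
{"fn": "send_rows", "kwargs": {
  "motion": [0.02,-0.001,-0.01,0,0.1,0,0.04,-0.002,-0.02,0,0.17,0,0.06,-0.003,-0.04,0,0.24,0,0.075,-0.004,-0.05,0,0.32,0,0.08,-0.005,-0.06,0,0.4,0,0.085,-0.006,-0.065,0,0.47,0,0.09,-0.006,-0.068,0,0.5,0,0.09,-0.006,-0.068,0,0.5,0]
}}

```text
clock: 7.83
ee_pos: [458.3, -59.2, 89.2]
tool_rot: [-0.076, 0.817, 0.562, 0.107]
contact_force: [0.4, -0.6, -1.8]
gripper_width: 37.4
grip_force: 51.0
```

```bash
python3 -c "
from mv import *
st()
for t in (60,): go([450,-75,140],ori(69.6,t))"
```

```text
t 7.8333 grasp [453.8 -71.7 138.4] z [ 0.089  0.244 -0.966] x [0.345 0.902 0.259] F [ 0.4 -0.6 -1.8] w 37.4 g 51.03910267353058 j [-0.45 -0.07  1.79  0.26  1.46 -0.12]
row [0.129, -0.01, -0.07, 0.001, 0.5, -0.006] k 1.00 rows 6.3
```

Request:
{"fn": "send_rows", "kwargs": {
  "motion": [0.03,-0.002,-0.005,0,0.08,-0.001,0.05,-0.003,-0.012,0,0.16,-0.002,0.07,-0.005,-0.02,0,0.24,-0.003,0.09,-0.006,-0.03,0,0.32,-0.004,0.11,-0.008,-0.045,0,0.4,-0.005,0.12,-0.01,-0.06,0,0.46,-0.006,0.129,-0.01,-0.07,0,0.5,-0.006,0.129,-0.01,-0.07,0,0.5,-0.006,0.129,-0.01,-0.07,0,0.5,-0.006]
}}

```text
clock: 8.58
ee_pos: [467.1, -31.1, 115.8]
tool_rot: [-0.285, 0.71, 0.496, 0.41]
contact_force: [0.5, -0.6, -1.4]
gripper_width: 37.4
grip_force: 51.1
```

```bash
python3 -c "
from mv import *
import pickle
st(); go([450,-75,140],ori(69.6,60)); go([450,-75,62],ori(69.6,60))
e=manip.grab_frame('scene');d=manip.grab_frame('side'); pickle.dump((e,d),open('m4.pkl','wb'))
p=proj(e,[450,-75,140]).astype(int);q=proj(d,[450,-75,140]).astype(int);print(p,q)
cv2.imwrite('pics/m4.png',np.hstack([cv2.resize(e['color'][p[1]-30:p[1]+30,p[0]-20:p[0]+20],(400,600),interpolation=cv2.INTER_CUBIC),cv2.resize(d['color'][q[1]-30:q[1]+30,q[0]-20:q[0]+20],(400,600),interpolation=cv2.INTER_CUBIC)]))"
```

```text
t 8.5833 grasp [451.8 -72.6 141.3] z [ 0.299  0.812 -0.5  ] x [0.17  0.471 0.866] F [ 0.5 -0.6 -1.4] w 37.4 g 51.11231446266174 j [-0.84  0.15  1.86  0.89  1.73 -0.63]
row [-0.01, -0.003, -0.008, -0.002, 0.0, 0.003] k 1.00 rows 0.1
row [-0.28, -0.004, 0.149, -0.002, 0.0, 0.003] k 1.00 rows 1.9
[239 190] [282 168]
```

View pics/m4.png

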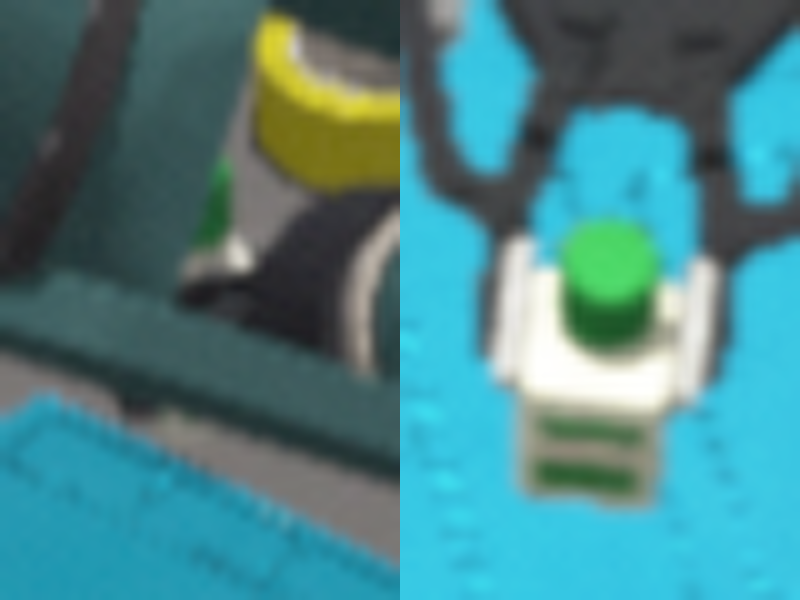

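The side view shows the bottle held upright across its upper body, with the cap up at crop (610,262). I'll lower it until it touches.

Request:
{"fn": "send_rows", "kwargs": {
  "motion": [-0.05,0,0.03,0,0,0,-0.11,-0.002,0.06,-0.001,0,0.002,-0.17,-0.003,0.09,-0.002,0,0.003,-0.22,-0.004,0.12,-0.002,0,0.003,-0.26,-0.004,0.14,-0.002,0,0.003,-0.28,-0.004,0.149,-0.002,0,0.003,-0.28,-0.004,0.149,-0.002,0,0.003,-0.28,-0.004,0.149,-0.002,0,0.003]
}}

```text
clock: 9.35
ee_pos: [466.8, -34.3, 38.6]
tool_rot: [-0.283, 0.71, 0.495, 0.412]
contact_force: [0.5, -0.7, -0.9]
gripper_width: 37.3
grip_force: 51.1
```

Request:
{"fn": "send_rows", "kwargs": {
  "motion": [-0.0035,0,0.002,0,0,0,-0.007,0,0.004,0,0,0,-0.0105,0,0.006,0,0,0,-0.014,0,0.008,0,0,0,-0.014,0,0.008,0,0,0]
}}

```text
clock: 9.77
ee_pos: [466.6, -34.4, 34.4]
tool_rot: [-0.283, 0.711, 0.495, 0.412]
contact_force: [-0.6, -0.3, -1.4]
gripper_width: 37.1
grip_force: 51.1
```

```bash
python3 -c "
from mv import *
st()"
```

```text
t 9.7667 grasp [451.  -75.8  59.9] z [ 0.305  0.81  -0.5  ] x [0.17  0.47  0.866] F [-0.6 -0.3 -1.4] w 37.1 g 51.11163318157196 j [-0.85  0.29  1.9   0.87  1.61 -0.77]
```

Still free; continue in 3 mm steps.

Request:
{"fn": "send_rows", "kwargs": {
  "motion": [-0.0035,0,0.002,0,0,0,-0.007,0,0.004,0,0,0,-0.0105,0,0.006,0,0,0,-0.0105,0,0.006,0,0,0]
}}

```text
clock: 10.1
ee_pos: [466.4, -34.3, 31.2]
tool_rot: [-0.283, 0.711, 0.495, 0.412]
contact_force: [-0.5, -0.3, -1.5]
gripper_width: 37.0
grip_force: 51.1
```

Request:
{"fn": "send_rows", "kwargs": {
  "motion": [-0.0035,0,0.002,0,0,0,-0.007,0,0.004,0,0,0,-0.007,0,0.004,0,0,0]
}}

```text
clock: 10.35
ee_pos: [466.5, -34.3, 29.2]
tool_rot: [-0.283, 0.711, 0.495, 0.412]
contact_force: [-0.1, 0.2, -1.0]
gripper_width: 37.3
grip_force: 51.1
```

Request:
{"fn": "send_rows", "kwargs": {
  "motion": [-0.0035,0,0.002,0,0,0,-0.007,0,0.004,0,0,0,-0.007,0,0.004,0,0,0]
}}

```text
clock: 10.6
ee_pos: [466.7, -34.4, 28.3]
tool_rot: [-0.284, 0.71, 0.495, 0.413]
contact_force: [-1.5, -0.7, 4.1]
gripper_width: 37.2
grip_force: 51.7
```

Request:
{"fn": "send_rows", "kwargs": {
  "motion": [-0.0035,0,0.002,0,0,0,-0.007,0,0.004,0,0,0,-0.007,0,0.004,0,0,0]
}}

```text
clock: 10.85
ee_pos: [466.8, -34.3, 28.4]
tool_rot: [-0.284, 0.709, 0.495, 0.414]
contact_force: [-5.6, -1.9, 13.5]
gripper_width: 37.0
grip_force: 52.7
```

Request:
{"fn": "send_rows", "kwargs": {
  "motion": [-0.0035,0,0.002,0,0,0,-0.0035,0,0.002,0,0,0]
}}

```text
clock: 11.02
ee_pos: [466.8, -34.3, 28.5]
tool_rot: [-0.285, 0.708, 0.495, 0.414]
contact_force: [-7.2, -3.4, 17.9]
gripper_width: 37.3
grip_force: 53.1
```

Request:
{"fn": "send_rows", "kwargs": {
  "motion": [0.004,0,-0.002,0,0,0,0.008,0,-0.0045,0,0,0,0.008,0,-0.0045,0,0,0]
}}

```text
clock: 11.27
ee_pos: [466.8, -34.3, 28.4]
tool_rot: [-0.284, 0.71, 0.495, 0.413]
contact_force: [-2.7, -1.2, 7.3]
gripper_width: 37.2
grip_force: 51.9
```

Request:
{"fn": "send_rows", "kwargs": {
  "motion": [0,0,0,0,0,0,0,0,0,0,0,0,0,0,0,0,0,0,0,0,0,0,0,0,0,0,0,0,0,0,0,0,0,0,0,0,0,0,0,0,0,0,0,0,0,0,0,0],
  "claw": 1
}}

```text
clock: 11.93
ee_pos: [466.6, -34.4, 26.6]
tool_rot: [-0.283, 0.711, 0.495, 0.412]
contact_force: [0.3, -0.1, 0.5]
gripper_width: 85.8
grip_force: 0.0
```

Request:
{"fn": "send_rows", "kwargs": {
  "motion": [0,0,-0.04,0,0,0,0,0,-0.1,0,0,0,0,0,-0.2,0,0,0,0,0,-0.3,0,0,0,0,0,-0.4,0,0,0,0,0,-0.5,0,0,0,0,0,-0.5,0,0,0,0,0,-0.5,0,0,0]
}}

```text
clock: 12.6
ee_pos: [428.6, -137.6, 89.7]
tool_rot: [-0.282, 0.711, 0.495, 0.412]
contact_force: [-0.5, -0.1, -0.3]
gripper_width: 85.5
grip_force: 0.0
```

```bash
python3 -c "
from mv import *
import pickle
st()
e=manip.grab_frame('scene');d=manip.grab_frame('side');w=manip.grab_frame('wrist'); pickle.dump((e,d,w),open('m5.pkl','wb'))
for c,n in((e,'e'),(d,'d')):
  h=cv2.cvtColor(c['color'],cv2.COLOR_BGR2HSV); m=cv2.inRange(h,(45,80,40),(80,255,255))
  k,l,s,ce=cv2.connectedComponentsWithStats(m)
  print(n,[(s[i].tolist(),ce[i].round(1).tolist()) for i in range(1,k) if s[i][4]>15])
for z in(4.5,87,99.5): print(proj(e,[451,-75,z]),proj(d,[451,-75,z]))
go([451,-75,230],ori(69.6,0))
"
```

```text
t 12.6 grasp [ 413.  -178.9  115.3] z [ 0.308  0.809 -0.501] x [0.17  0.472 0.865] F [-0.5 -0.1 -0.3] w 85.5 g 0.0 j [-1.03  0.29  1.75  0.78  1.82 -0.77]
e []
d [([276, 177, 10, 12, 89], [280.5, 182.2])]
[240.41037935 222.87721085] [279.61323   194.1582842]
[240.05422822 203.35549359] [281.18216189 179.32908625]
[239.99765304 200.25443765] [281.4358882  176.93092121]
row [0.441, 0.004, 0.041, 0.002, -0.667, 0.001] k 1.00 rows 8.4
```

Request:
{"fn": "send_rows", "kwargs": {
  "motion": [0.08,0,-0.05,0,0,0,0.2,0,-0.12,0,0,0,0.32,0,-0.18,0,0,0,0.415,0,-0.24,0,0,0,0.415,0,-0.24,0,0,0,0.415,0,-0.24,0,0,0,0.415,0,-0.24,0,0,0]
}}

```text
clock: 13.33
ee_pos: [427.5, -134.5, 207.9]
tool_rot: [-0.284, 0.71, 0.495, 0.412]
contact_force: [-0.1, -0.0, 0.1]
gripper_width: 84.8
grip_force: 0.0
```

```bash
python3 -c "
from mv import *
st()
d=manip.grab_frame('side'); print(proj(d,[454.5,-65.6,99.5]))
go([454.5,-65.6,220],ori(69.6,0))
"
```

```text
t 13.3333 grasp [ 412.  -175.9  233.4] z [ 0.304  0.812 -0.499] x [0.171 0.469 0.866] F [-0.1 -0.   0.1] w 84.8 g 0.0 j [-1.03  0.14  1.66  0.84  1.99 -0.59]
[280.9988752  180.24920729]
row [0.014, 0.005, 0.333, 0.001, -0.668, 0.001] k 1.00 rows 8.4
```

Request:
{"fn": "send_rows", "kwargs": {
  "motion": [0.014,0.005,0.05,0,-0.08,0,0.014,0.005,0.1,0,-0.16,0,0.014,0.005,0.15,0,-0.24,0,0.014,0.005,0.2,0,-0.32,0,0.014,0.005,0.25,0,-0.4,0,0.014,0.005,0.29,0.001,-0.48,0.001,0.014,0.005,0.31,0.001,-0.56,0.001,0.014,0.005,0.33,0.001,-0.63,0.001,0.014,0.005,0.333,0.001,-0.668,0.001,0.014,0.005,0.333,0.001,-0.668,0.001,0.014,0.005,0.333,0.001,-0.668,0.001]
}}

```text
clock: 14.3
ee_pos: [454.2, -65.5, 168.4]
tool_rot: [0.0, 0.821, 0.571, -0.001]
contact_force: [-0.0, 0.2, 0.2]
gripper_width: 85.7
grip_force: 0.0
```

```bash
python3 -c "
from mv import *
import pickle
st()
e=manip.grab_frame('scene');d=manip.grab_frame('side');w=manip.grab_frame('wrist'); pickle.dump((e,d,w),open('m6.pkl','wb'))
for c,n in((e,'e'),(d,'d'),(w,'w')):
  h=cv2.cvtColor(c['color'],cv2.COLOR_BGR2HSV); m=cv2.inRange(h,(45,80,30),(80,255,255))
  k,l,s,ce=cv2.connectedComponentsWithStats(m)
  print(n,[(s[i].tolist(),ce[i].round(1).tolist()) for i in range(1,k) if s[i][4]>15])
  x,y=454.5,-65.6
  P=np.array([proj(c,[x+12.5*np.cos(a),y+12.5*np.sin(a),z]) for a in np.linspace(0,6.28,24) for z in(74.5,99.5)]);print('pred bbox',P.min(0).round(1),P.max(0).round(1), proj(c,[x,y,99.5]))
"
```

```text
t 14.3 grasp [454.3 -65.4 219.4] z [-0.001 -0.001 -1.   ] x [ 0.347  0.938 -0.001] F [-0.   0.2  0.2] w 85.7 g 0.0 j [-0.27 -0.11  1.63 -0.    1.62  0.09]
e [([235, 198, 8, 9, 64], [238.6, 202.1])]
pred bbox [234.5 196.2] [242.4 207.2] [238.43458426 198.59533243]
d [([276, 178, 10, 11, 80], [280.4, 182.9])]
pred bbox [275.8 176.1] [285.8 189.1] [280.9988752  180.24920729]
w [([241, 157, 23, 2, 46], [252.0, 157.5]), ([240, 161, 25, 1, 25], [252.0, 161.0]), ([238, 173, 29, 31, 705], [252.4, 188.4])]
pred bbox [239.  171.3] [267.3 204.1] [253.16136294 190.58247017]
```

The wrist view matches the predicted cap outline to within 2 px: the bottle stands upright at (454.5,-65.6). I'll take it by the cap.

Request:
{"fn": "send_rows", "kwargs": {
  "motion": [0,0,0.1,0,0,0,0,0,0.2,0,0,0,0,0,0.3,0,0,0,0,0,0.38,0,0,0,0,0,0.44,0,0,0,0,0,0.48,0,0,0,0,0,0.51,0,0,0,0,0,0.51,0,0,0,0,0,0.51,0,0,0]
}}

```text
clock: 15.2
ee_pos: [455.4, -67.8, 43.2]
tool_rot: [0.002, 0.822, 0.57, 0.0]
contact_force: [0.3, -0.5, 0.1]
gripper_width: 85.3
grip_force: 0.0
```

Request:
{"fn": "send_rows", "kwargs": {
  "motion": [0,0,0,0,0,0,0,0,0,0,0,0,0,0,0,0,0,0,0,0,0,0,0,0,0,0,0,0,0,0,0,0,0,0,0,0,0,0,0,0,0,0,0,0,0,0,0,0,0,0,0,0,0,0],
  "claw": -1,
  "squeeze": 70
}}

```text
clock: 15.95
ee_pos: [455.7, -67.3, 43.5]
tool_rot: [0.002, 0.822, 0.57, 0.001]
contact_force: [-1.8, 1.3, 5.4]
gripper_width: 23.2
grip_force: 68.7
```

Request:
{"fn": "send_rows", "kwargs": {
  "motion": [0,0,-0.02,0,0,0,0,0,-0.1,0,0,0,0,0,-0.2,0,0,0,0,0,-0.35,0,0,0,0,0,-0.5,0,0,0,0,0,-0.64,0,0,0,0,0,-0.64,0,0,0,0,0,-0.64,0,0,0]
}}

```text
clock: 16.62
ee_pos: [456.1, -67.2, 205.2]
tool_rot: [0.004, 0.822, 0.57, 0.002]
contact_force: [-0.4, -0.4, -2.5]
gripper_width: 22.4
grip_force: 68.8
```

```bash
python3 -c "
from mv import *
st(); go([569.5,220.5,251],ori(69.6+40,0)); go([569.5,220.5,251],ori(69.6,0))
"
```

```text
t 16.6167 grasp [455.7 -67.  256.2] z [ 0.007 -0.004 -1.   ] x [ 0.35   0.937 -0.002] F [-0.4 -0.4 -2.5] w 22.4 g 68.84157299995422 j [-0.27 -0.12  1.57 -0.    1.68  0.09]
row [1.0, 0.018, 0.015, 0.004, 0.002, -0.36] k 1.24 rows 7.4
row [1.0, 0.018, 0.015, 0.004, 0.001, -0.001] k 1.24 rows 7.4
```

Request:
{"fn": "send_rows", "kwargs": {
  "motion": [0.1,0.002,0,0.001,0,0,0.22,0.004,0,0.002,0,0,0.36,0.006,0,0.003,0,0,0.5,0.01,0.01,0.004,0.001,-0.001,0.64,0.01,0.01,0.004,0.001,-0.001,0.76,0.015,0.015,0.004,0.001,-0.001,0.87,0.018,0.015,0.004,0.001,-0.001,0.95,0.018,0.015,0.004,0.001,-0.001,1,0.018,0.015,0.004,0.001,-0.001,1,0.018,0.015,0.004,0.001,-0.001]
}}

```text
clock: 17.45
ee_pos: [545.8, 167.7, 195.5]
tool_rot: [-0.002, 0.82, 0.572, -0.003]
contact_force: [0.1, -0.7, -1.1]
gripper_width: 23.3
grip_force: 68.8
```

```bash
python3 -c "
from mv import *
import pickle
st(); go([569.5,220.5,251],ori(69.6,0))
e=manip.grab_frame('scene');d=manip.grab_frame('side');w=manip.grab_frame('wrist'); pickle.dump((e,d,w),open('m7.pkl','wb'))
for c,n in((e,'e'),(d,'d'),(w,'w')):
  h=cv2.cvtColor(c['color'],cv2.COLOR_BGR2HSV)
  for nm,m in(('green',cv2.inRange(h,(45,80,30),(80,255,255))),('orange',cv2.inRange(h,(5,130,120),(22,255,255)))):
    k,l,s,ce=cv2.connectedComponentsWithStats(m)
    print(n,nm,[(s[i].tolist(),ce[i].round(1).tolist()) for i in range(1,k) if s[i][4]>25])
P=[proj(w,[570+38*np.cos(a),220+38*np.sin(a),100]) for a in np.linspace(0,6.28,40)]; print('pred cup lip',np.min(P,0),np.max(P,0))
"
```

```text
t 17.45 grasp [546.2 167.7 246.5] z [-0.008  0.    -1.   ] x [ 0.346  0.938 -0.002] F [ 0.1 -0.7 -1.1] w 23.3 g 68.8395881652832 j [0.2  0.14 1.32 0.   1.68 0.55]
row [0.231, 0.016, -0.019, -0.005, 0.002, 0.002] k 1.00 rows 1.4
e green [([201, 124, 6, 9, 49], [203.6, 127.8])]
e orange [([190, 150, 21, 9, 140], [199.7, 154.5])]
d green [([263, 244, 12, 13, 134], [268.2, 249.9])]
d orange [([243, 279, 39, 36, 1103], [261.7, 296.5]), ([48, 341, 44, 43, 1470], [66.9, 364.0])]
w green [([230, 192, 44, 5, 122], [253.4, 194.0]), ([226, 221, 52, 66, 2821], [251.8, 254.0])]
w orange [([211, 72, 92, 96, 4326], [253.7, 124.7])]
pred cup lip [216.81555696  77.74429072] [299.29690434 162.64828226]
```

Request:
{"fn": "send_rows", "kwargs": {
  "motion": [0.06,0.004,0,-0.001,0,0,0.13,0.008,-0.01,-0.003,0.001,0.001,0.19,0.012,-0.015,-0.005,0.002,0.002,0.231,0.016,-0.019,-0.005,0.002,0.002,0.231,0.016,-0.019,-0.005,0.002,0.002,0.231,0.016,-0.019,-0.005,0.002,0.002,0.231,0.016,-0.019,-0.005,0.002,0.002]
}}

```text
clock: 18.18
ee_pos: [570.3, 217.8, 203.3]
tool_rot: [0.001, 0.822, 0.569, 0.002]
contact_force: [-0.5, -0.6, -1.1]
gripper_width: 22.9
grip_force: 68.8
```

```bash
python3 -c "
from mv import *
import pickle
st()
e=manip.grab_frame('scene');d=manip.grab_frame('side');w=manip.grab_frame('wrist'); pickle.dump((e,d,w),open('m8.pkl','wb'))
# model: cap mid at grasp+(0,0,-5), upright
s=manip.sense();T=rot(s['tool_rot']).as_matrix();g=s['ee_pos']-GO*T[:,2]
r=np.zeros((600,800,3),np.uint8)
def cr(c,u,v,ww,hh,W,H):
  o=cv2.resize(c['color'][v:v+hh,u:u+ww],(W,H),interpolation=cv2.INTER_CUBIC)
  for z in(-7.5+0,-77.5,-87.5,-17.5-0):
    pass
  for h,hw in((0,19),(60,19),(70,12.5),(95,12.5)):
    for a,b in((1,1),(1,-1),(-1,-1),(-1,1)):
      p=g+[0,0,-5-82.5+h]+hw*(a*T[:,0]+b*T[:,1]); q=proj(c,p)+.5; cv2.circle(o,(int((q[0]-u)*W/ww),int((q[1]-v)*H/hh)),2,(0,0,255),-1)
  return o
p=proj(e,g).astype(int);q=proj(d,g).astype(int);print(p,q,proj(w,g))
r[:,:400]=cr(e,p[0]-20,p[1]-15,40,60,400,600)
r[:300,400:]=cr(w,150,90,200,150,400,300)
r[300:,400:]=cr(d,q[0]-30,q[1]-15,60,45,400,300)
cv2.imwrite('pics/m8.png',r)
"
```

```text
t 18.1833 grasp [570.  217.8 254.3] z [ 0.005  0.    -1.   ] x [0.352 0.936 0.002] F [-0.5 -0.6 -1.1] w 22.9 g 68.84382247924805 j [ 0.27  0.22  1.22 -0.    1.7   0.63]
[197 117] [263 272] [254.91496624 259.68049944]
```

View pics/m8.png

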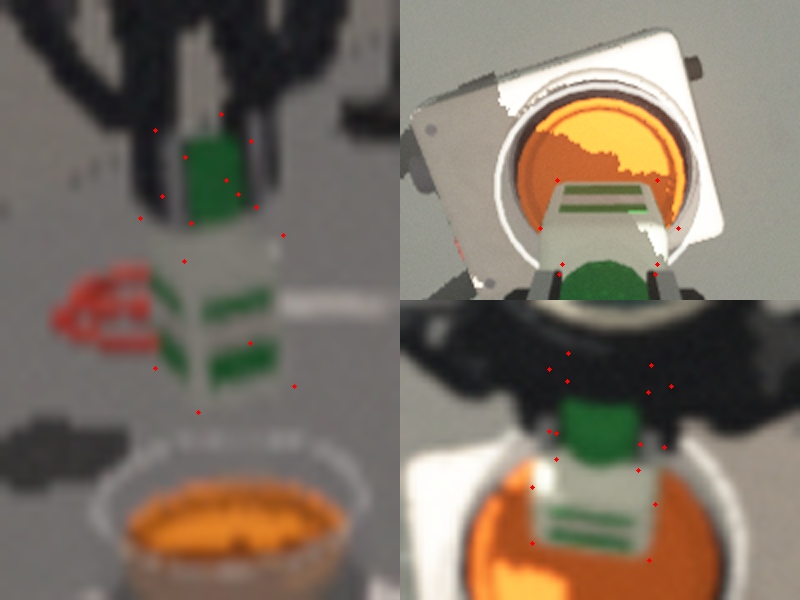

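The cap is firmly held and the bottle hangs upright over the cup, matching the model dots to about 2–3 mm. Now I descend into the cup.

Request:
{"fn": "send_rows", "kwargs": {
  "motion": [0.004,0,0.05,0,-0.002,0,0.004,0,0.11,0,-0.003,0,0.004,0,0.17,0,-0.003,0,0.004,0,0.22,0,-0.003,0,0.004,0,0.25,0,-0.003,0,0.004,0,0.27,0,-0.003,0,0.004,0,0.28,0,-0.003,0,0.004,0,0.28,0,-0.003,0,0.004,0,0.28,0,-0.003,0]
}}

```text
clock: 19.08
ee_pos: [571.6, 219.7, 134.1]
tool_rot: [0.003, 0.822, 0.569, 0.001]
contact_force: [-0.9, -1.4, -0.3]
gripper_width: 23.0
grip_force: 68.8
```

```bash
python3 -c "
from mv import *
st()"
```

```text
t 19.0833 grasp [571.4 219.8 185.1] z [ 0.005 -0.003 -1.   ] x [ 0.351  0.936 -0.001] F [-0.9 -1.4 -0.3] w 23.0 g 68.8443124294281 j [ 0.28  0.24  1.33 -0.    1.57  0.64]
```

Request:
{"fn": "send_rows", "kwargs": {
  "motion": [-0.004,0.004,0.006,0,0,0,-0.004,0.004,0.012,0,0,0,-0.004,0.004,0.018,0,0,0,-0.004,0.004,0.02,0,0,0,-0.004,0.004,0.02,0,0,0]
}}

```text
clock: 19.5
ee_pos: [572.1, 218.3, 129.1]
tool_rot: [0.003, 0.822, 0.569, 0.001]
contact_force: [-0.6, -1.2, 1.0]
gripper_width: 22.8
grip_force: 69.1
```

Request:
{"fn": "send_rows", "kwargs": {
  "motion": [0,0,0.006,0,0,0,0,0,0.012,0,0,0,0,0,0.012,0,0,0]
}}

```text
clock: 19.75
ee_pos: [572.2, 218.4, 126.5]
tool_rot: [0.003, 0.822, 0.569, 0.001]
contact_force: [-1.1, 0.0, 5.6]
gripper_width: 22.8
grip_force: 69.3
```

Request:
{"fn": "send_rows", "kwargs": {
  "motion": [0,0,0.006,0,0,0,0,0,0.012,0,0,0,0,0,0.012,0,0,0]
}}

```text
clock: 20.0
ee_pos: [572.2, 218.4, 124.2]
tool_rot: [0.003, 0.822, 0.57, 0.002]
contact_force: [-1.9, 0.1, 7.3]
gripper_width: 23.2
grip_force: 69.6
```

Request:
{"fn": "send_rows", "kwargs": {
  "motion": [0,0,0.006,0,0,0,0,0,0.012,0,0,0,0,0,0.012,0,0,0]
}}

```text
clock: 20.25
ee_pos: [572.3, 218.4, 121.9]
tool_rot: [0.003, 0.822, 0.57, 0.002]
contact_force: [-4.0, -0.8, 10.1]
gripper_width: 22.9
grip_force: 69.9
```

Request:
{"fn": "send_rows", "kwargs": {
  "motion": [0,0,0.006,0,0,0,0,0,0.012,0,0,0,0,0,0.012,0,0,0]
}}

```text
clock: 20.5
ee_pos: [572.5, 218.6, 121.0]
tool_rot: [0.003, 0.822, 0.57, 0.003]
contact_force: [-4.7, -1.6, 14.5]
gripper_width: 23.2
grip_force: 70.6
```

Request:
{"fn": "send_rows", "kwargs": {
  "motion": [0,0,0.006,0,0,0,0,0,0.008,0,0,0,0,0,0.008,0,0,0]
}}

```text
clock: 20.75
ee_pos: [572.7, 218.7, 120.9]
tool_rot: [0.003, 0.822, 0.57, 0.003]
contact_force: [-7.5, -2.5, 19.7]
gripper_width: 23.2
grip_force: 71.2
```

The cup is on its stop: z is stalled at 121 and the force is about 21 N. Holding for 2.5 s.

Request:
{"fn": "send_rows", "kwargs": {
  "motion": [0,0,0.002,0,0,0,0,0,0.002,0,0,0,0,0,0.002,0,0,0,0,0,0.002,0,0,0,0,0,0.002,0,0,0,0,0,0.002,0,0,0,0,0,0.002,0,0,0,0,0,0.002,0,0,0,0,0,0.002,0,0,0,0,0,0.002,0,0,0,0,0,0.002,0,0,0,0,0,0.002,0,0,0]
}}

```text
clock: 21.75
ee_pos: [572.7, 218.7, 120.9]
tool_rot: [0.003, 0.822, 0.57, 0.004]
contact_force: [-8.0, -2.1, 21.7]
gripper_width: 22.7
grip_force: 71.3
```

Request:
{"fn": "send_rows", "kwargs": {
  "motion": [0,0,0,0,0,0,0,0,0,0,0,0,0,0,0,0,0,0,0,0,0,0,0,0,0,0,0,0,0,0,0,0,0,0,0,0,0,0,0,0,0,0,0,0,0,0,0,0,0,0,0,0,0,0,0,0,0,0,0,0,0,0,0,0,0,0,0,0,0,0,0,0]
}}

```text
clock: 22.75
ee_pos: [572.7, 218.7, 120.9]
tool_rot: [0.003, 0.822, 0.57, 0.004]
contact_force: [-7.1, -2.6, 20.5]
gripper_width: 22.9
grip_force: 71.3
```

Request:
{"fn": "send_rows", "kwargs": {
  "motion": [0,0,0,0,0,0,0,0,0,0,0,0,0,0,0,0,0,0,0,0,0,0,0,0,0,0,0,0,0,0,0,0,0,0,0,0,0,0,0,0,0,0,0,0,0,0,0,0]
}}

```text
clock: 23.42
ee_pos: [572.7, 218.7, 120.9]
tool_rot: [0.003, 0.822, 0.57, 0.004]
contact_force: [-7.1, -2.0, 21.0]
gripper_width: 23.3
grip_force: 71.3
```

Request:
{"fn": "send_rows", "kwargs": {
  "motion": [0,0,-0.02,0,0,0,0,0,-0.06,0,0,0,0,0,-0.13,0,0,0,0,0,-0.2,0,0,0,0,0,-0.28,0,0,0,0,0,-0.34,0,0,0,0,0,-0.36,0,0,0,0,0,-0.36,0,0,0,0,0,-0.36,0,0,0]
}}

```text
clock: 24.17
ee_pos: [571.3, 218.4, 202.7]
tool_rot: [0.002, 0.822, 0.569, -0.0]
contact_force: [-0.1, 0.4, -1.5]
gripper_width: 23.0
grip_force: 68.9
```

```bash
python3 -c "
from mv import *
st(); go([575,-150,262],ori(81.7,0))"
```

```text
t 24.1667 grasp [571.1 218.6 253.7] z [ 0.003 -0.004 -1.   ] x [ 0.351  0.936 -0.003] F [-0.1  0.4 -1.5] w 23.0 g 68.93261790275574 j [ 0.28  0.22  1.21 -0.    1.7   0.63]
row [-1.0, 0.387, -0.02, 0.002, 0.001, -0.099] k 1.37 rows 8.8
```

Request:
{"fn": "send_rows", "kwargs": {
  "motion": [-0.1,0.04,0,0,0,-0.01,-0.22,0.08,-0.01,0,0,-0.02,-0.36,0.14,-0.01,0.001,0,-0.04,-0.5,0.19,-0.02,0.002,0.001,-0.05,-0.64,0.25,-0.02,0.002,0.001,-0.07,-0.76,0.3,-0.02,0.002,0.001,-0.08,-0.87,0.34,-0.02,0.002,0.001,-0.09,-0.95,0.37,-0.02,0.002,0.001,-0.099,-1,0.387,-0.02,0.002,0.001,-0.099,-1,0.387,-0.02,0.002,0.001,-0.099]
}}

```text
clock: 25.0
ee_pos: [573.4, -52.0, 207.8]
tool_rot: [-0.0, 0.777, 0.63, -0.001]
contact_force: [0.6, -0.2, -1.2]
gripper_width: 23.0
grip_force: 68.9
```

```bash
python3 -c "
from mv import *
st(); go([615,-250,262],ori(81.7,0))"
```

```text
t 25.0 grasp [573.5 -51.9 258.8] z [-0.002 -0.002 -1.   ] x [ 0.206  0.979 -0.002] F [ 0.6 -0.2 -1.2] w 23.0 g 68.93300771713257 j [-0.19  0.15  1.3  -0.    1.7   0.02]
row [-0.741, 0.326, -0.012, -0.001, 0.001, -0.04] k 1.00 rows 4.9
```

Request:
{"fn": "send_rows", "kwargs": {
  "motion": [-0.1,0.04,0,0,0,-0.01,-0.22,0.08,-0.01,0,0,-0.02,-0.36,0.14,-0.01,0,0,-0.04,-0.5,0.19,-0.012,0,0.001,-0.04,-0.64,0.25,-0.012,0,0.001,-0.04,-0.76,0.3,-0.012,0,0.001,-0.04,-0.87,0.34,-0.012,0,0.001,-0.04,-0.937,0.367,-0.012,0,0.001,-0.04,-0.937,0.367,-0.012,0,0.001,-0.04,-0.937,0.367,-0.012,0,0.001,-0.04]
}}

```text
clock: 25.83
ee_pos: [616.9, -296.7, 211.4]
tool_rot: [-0.001, 0.755, 0.656, 0.001]
contact_force: [-0.5, 0.1, -0.7]
gripper_width: 22.8
grip_force: 68.9
```

```bash
python3 -c "
from mv import *
import pickle
st()
w=manip.grab_frame('wrist'); pickle.dump(w,open('m9.pkl','wb'))
cv2.imwrite('w9.png',w['color'])
h=cv2.cvtColor(w['color'],cv2.COLOR_BGR2HSV); m=cv2.inRange(h,(106,120,40),(122,255,255))
k,l,s,ce=cv2.connectedComponentsWithStats(m); print([(s[i].tolist()) for i in range(1,k) if s[i][4]>60])
def w_(q,p=(621.4,-289.7,-.144)): c,s_=np.cos(p[2]),np.sin(p[2]); return [p[0]+c*q[0]-s_*q[1],p[1]+s_*q[0]+c*q[1],q[2]]
for q in((-27.5,78.5,26),(27.5,78.5,26),(-23.5,74.5,4),(23.5,74.5,4),(-23.5,27.5,4),(23.5,27.5,4)): print(q,proj(w,w_(q)).round(1))
b=m[80:260,150:390].reshape(45,4,60,4).mean((1,3))
for i,r in enumerate(b): print('%3d '%(80+i*4)+''.join(' .:#'[min(3,int(x/64))] for x in r))
"
```

```text
t 25.8333 grasp [ 616.9 -296.8  262.4] z [-0.     0.003 -1.   ] x [0.14  0.99  0.003] F [-0.5  0.1 -0.7] w 22.8 g 68.87241125106812 j [-0.53  0.4   0.98  0.    1.77 -0.39]
[[293, 28, 76, 25, 832], [232, 98, 45, 85, 1335]]
(-27.5, 78.5, 26) [233.5  98.6]
(27.5, 78.5, 26) [279.2  98.7]
(-23.5, 74.5, 4) [237.7 102.9]
(23.5, 74.5, 4) [274.4 103. ]
(-23.5, 27.5, 4) [238. 140.]
(23.5, 27.5, 4) [273.5 140.2]
 80                                                             
 84                                                             
 88                                                             
 92                                                             
 96                      ...........                            
100                     .##::#:#::#:                            
104                     .:        #:                            
108                     .:        #:                            
112                     .: .      #:                            
116                     .#        #:                            
120                     .#        #:         
[... 1468 characters left out ...]
                                              
216                                                             
220                                                             
224                                                             
228                                                             
232                                                             
236                                                             
240                                                             
244                                                             
248                                                             
252                                                             
256
```

```bash
python3 -c "
from mv import *
import pickle
from scipy.optimize import least_squares
w=pickle.load(open('m9.pkl','rb'))
h=cv2.cvtColor(w['color'],cv2.COLOR_BGR2HSV); m=cv2.inRange(h,(104,110,40),(124,255,255)); m[:,:225]=0; m[:,285:]=0
L=[];Rr=[]
for v in range(104,176,3):
  u=np.where(m[v])[0]
  L.append((u[0]-.0,v));Rr.append((u[-1]+.0,v))
print(L[::4],Rr[::4])
# inner dims: row profile for divider & end wall
print('col profile',[(v,int((m[v,240:272]>0).sum())) for v in range(95,150) if (m[v,240:272]>0).sum()>3])
def res(p):
  c,s=np.cos(p[2]),np.sin(p[2]); o=[]
  for pts,x in((L,-27.5),(Rr,27.5)):
    for (u,v) in pts:
      q=onz(w,u,v,26)[:2]-p[:2]; X=c*q[0]+s*q[1]; o.append(X-x)
  return o+[0.1*(p[1]+289.7)]
r=least_squares(res,[621,-290,-.14],x_scale=[1,1,.01],loss='soft_l1'); p=r.x; print(p,np.degrees(p[2]),np.abs(r.fun).mean(), np.mean(r.fun[:24]),np.mean(r.fun[24:48]))
e=onz(w,255,97.5,26); print('end edge pt',e, 'rack-y of it', -np.sin(p[2])*(e[0]-p[0])+np.cos(p[2])*(e[1]-p[1]))
print('bay',p[0]-51*np.sin(p[2]),p[1]+51*np.cos(p[2]))
"
```

```text
[(np.float64(232.0), 104), (np.float64(232.0), 116), (np.float64(232.0), 128), (np.float64(232.0), 140), (np.float64(233.0), 152), (np.float64(233.0), 164)] [(np.float64(276.0), 104), (np.float64(276.0), 116), (np.float64(276.0), 128), (np.float64(276.0), 140), (np.float64(275.0), 152), (np.float64(275.0), 164)]
col profile [(98, 32), (99, 32), (100, 32), (101, 32), (102, 32), (103, 32), (104, 32), (105, 32), (106, 32), (107, 32), (108, 32), (109, 32), (110, 32), (111, 32), (112, 32), (113, 32), (114, 32), (115, 32), (116, 32), (117, 32), (118, 32), (119, 32), (120, 32), (121, 32), (122, 32), (123, 32), (124, 32), (125, 32), (126, 32), (127, 32), (128, 32), (129, 32), (130, 32), (131, 32), (132, 32), (133, 32), (134, 32), (135, 32), (136, 32), (137, 32), (138, 32), (139, 32), (140, 32), (141, 32), (142, 32), (143, 32), (144, 32), (145, 32), (146, 16), (147, 6), (148, 5)]
[ 6.19047422e+02 -2.89700000e+02 -1.38162180e-01] -7.91610979216931 0.6424593906943397 0.65592841169751 -0.6557595107804429
end edge pt [ 631.27177358 -210.49745802   26.        ] rack-y of it 80.13137834619339
bay 626.0712972820535 -239.1859903189619
```

```bash
python3 -c "
from mv import *
go([626.3,-239,211+51],ori(82,0))"
```

```text
row [0.23, 0.005, 0.004, -0.0, -0.002, 0.0] k 1.00 rows 1.4
```

Request:
{"fn": "send_rows", "kwargs": {
  "motion": [0.06,0.001,0,0,0,0,0.12,0.003,0,0,0,0,0.18,0.004,0,0,-0.002,0,0.23,0.005,0,0,-0.002,0,0.23,0.005,0.1,0,-0.002,0,0.23,0.005,0.2,0,-0.002,0,0.23,0.005,0.3,0,-0.002,0,0.23,0.005,0.4,0,-0.002,0,0.23,0.005,0.48,0,-0.002,0,0.23,0.005,0.52,0,-0.002,0,0.23,0.005,0.52,0,-0.002,0,0.23,0.005,0.52,0,-0.002,0]
}}

```text
clock: 26.88
ee_pos: [626.5, -239.6, 83.6]
tool_rot: [0.001, 0.755, 0.656, -0.0]
contact_force: [-1.0, 0.2, -0.2]
gripper_width: 23.0
grip_force: 68.9
```

```bash
python3 -c "
from mv import *
import pickle
st();go([626.3,-239,75+51],ori(82,0))
w=manip.grab_frame('wrist'); d=manip.grab_frame('side');e=manip.grab_frame('scene');pickle.dump((w,d,e),open('m10.pkl','wb'))
im=w['color']; h=cv2.cvtColor(im,cv2.COLOR_BGR2HSV); m=cv2.inRange(h,(104,110,40),(124,255,255)); wh=cv2.inRange(h,(0,0,120),(179,60,255))
for v in range(60,230,8):
  u=np.where(m[v,150:360])[0]+150; x=np.where(wh[v,200:310])[0]+200
  print(v,u[[0,-1]] if len(u) else '', len(u), x[[0,-1]] if len(x) else '',len(x))
"
```

```text
t 26.8833 grasp [ 626.4 -239.5  134.6] z [ 0.001 -0.003 -1.   ] x [ 0.139  0.99  -0.002] F [-1.   0.2 -0.2] w 23.0 g 68.8988471031189 j [-0.45  0.4   1.23 -0.    1.51 -0.31]
row [0.002, -0.001, 0.035, 0.001, 0.002, 0.0] k 1.00 rows 0.2
60 [314 317] 4 [249 309] 60
68 [312 357] 42 [246 309] 60
76 [316 359] 41 [201 309] 70
84 [355 359] 5 [200 309] 89
92  0 [200 309] 110
100  0 [200 309] 110
108  0 [200 309] 110
116  0 [200 309] 110
124  0 [214 309] 96
132  0 [235 309] 75
140  0 [245 309] 65
148  0 [251 309] 59
156  0 [248 309] 62
164 [221 286] 66 [288 309] 22
172 [221 286] 66 [287 309] 23
180 [221 286] 66 [292 309] 18
188 [221 286] 14 [226 309] 68
196 [221 285] 6 [223 309] 72
204 [283 285] 3 [220 309] 87
212 [284 285] 2 [219 309] 89
220 [284 285] 2 [219 309] 86
228  0 [231 309] 34
```

```bash
python3 -c "
from mv import *
import pickle
w,d,e=pickle.load(open('m10.pkl','rb'))
for v in (176,184,187,190,193,196,200,206,214): print(v,' '.join('%d,%d,%d'%tuple(w['color'][v,u]) for u in (*range(217,234,2),-1+0) if u>0),'|',' '.join('%d,%d,%d'%tuple(w['color'][v,u]) for u in range(270,292,2)))
st=manip.sense();T=rot(st['tool_rot']).as_matrix();t=st['ee_pos']
for a,b,h in((19,-19,0),(19,19,0),(19,-19,60),(19,19,60)): print('bottle pred',a,b,h,proj(w,[t[0],t[1],t[2]-39+h]+(a+1.2)*np.array([*T[:2,0],0])+b*np.array([*T[:2,1],0])).round(1))
"
```

```text
176 71,73,70 73,74,73 117,66,40 133,70,39 117,65,36 116,64,35 136,72,43 130,69,38 134,69,38 | 201,107,52 179,97,53 251,167,81 154,82,46 135,73,40 116,64,40 158,84,44 249,157,72 230,129,63 77,79,73 119,124,123
184 70,72,70 73,74,72 114,69,48 133,72,42 119,64,36 129,128,118 142,155,152 135,152,142 55,97,43 | 102,131,99 152,168,166 157,173,170 138,81,51 135,73,41 116,67,41 128,69,43 135,75,43 110,72,53 76,77,78 78,80,78
187 71,75,73 75,75,71 112,71,49 132,71,40 124,76,47 140,158,152 142,157,153 123,142,132 104,125,110 | 114,136,121 149,166,164 151,168,165 145,122,107 134,72,41 114,64,38 125,69,42 137,76,45 104,71,56 77,76,78 77,79,77
190 74,78,74 75,77,76 107,70,50 133,74,41 133,143,135 142,156,153 142,157,156 133,144,148 134,146,149 | 138,151,154 142,157,157 154,170,166 154,174,170 133,88,59 111,61,36 128,71,42 134,74,42 101,74,57 78,79,77 79,83,79
193 71,78,74 77,80,75 102,69,52 110,89,52 141,156,154 142,158,153 125,146,133 55,97,44 56,97,44 | 58,102,45 56,101,43 144,162,157 157,174,171 133,142,120 113,62,38 127,70,41 137,76,44 96,74,62 78,82,78 76,80,78
196 75,78,74 72,78,73 99,71,55
[... 345 characters left out ...]
173 156,174,168 159,177,176 132,85,62 135,75,42 92,77,69 85,89,89 109,114,115
206 70,74,72 103,111,107 152,169,165 155,175,171 158,175,172 157,175,172 156,176,171 160,177,175 161,180,177 | 161,178,175 163,182,178 163,181,178 227,240,237 214,231,229 245,252,251 227,240,238 132,78,51 147,145,142 155,160,161 153,161,161
214 71,75,73 132,147,145 153,169,165 158,176,172 161,178,173 164,182,179 164,183,179 162,180,178 163,184,179 | 165,184,180 165,184,179 165,184,180 167,184,182 160,179,176 182,203,200 239,248,247 241,153,93 160,153,147 151,162,159 152,163,162
bottle pred 19 -19 0 [230.4 180. ]
bottle pred 19 19 0 [280.8 180.1]
bottle pred 19 -19 60 [222.7 204.5]
bottle pred 19 19 60 [291.7 204.6]
```

In the wrist view, the bottle's bottom (u 227–275) sits about 2 mm to the left of the rack's centre (u 221–286). I'll shift +2 mm along tool y, then lower.

Request:
{"fn": "send_rows", "kwargs": {
  "motion": [0,0.008,0,0,0.002,0,0,0.008,0,0,0.002,0,0,0.008,0.02,0,0.002,0,0,0.008,0.04,0,0.002,0,0,0.008,0.06,0,0.002,0,0,0.008,0.08,0,0.002,0,0,0.008,0.09,0,0.002,0,0,0.008,0.09,0,0.002,0]
}}

```text
clock: 27.7
ee_pos: [627.4, -240.6, 59.0]
tool_rot: [-0.001, 0.755, 0.656, 0.0]
contact_force: [-0.1, 1.1, -1.1]
gripper_width: 22.7
grip_force: 68.9
```

Request:
{"fn": "send_rows", "kwargs": {
  "motion": [0,0,0.012,0,0,0,0,0,0.024,0,0,0,0,0,0.036,0,0,0,0,0,0.036,0,0,0,0,0,0.036,0,0,0]
}}

```text
clock: 28.12
ee_pos: [628.1, -240.9, 51.4]
tool_rot: [0.0, 0.755, 0.656, 0.001]
contact_force: [0.2, 0.1, -0.7]
gripper_width: 23.2
grip_force: 68.9
```

Request:
{"fn": "send_rows", "kwargs": {
  "motion": [0.005,0,0.008,0,0,0,0.005,0,0.016,0,0,0,0.005,0,0.022,0,0,0,0.005,0,0.022,0,0,0]
}}

```text
clock: 28.45
ee_pos: [628.2, -239.6, 45.7]
tool_rot: [-0.0, 0.755, 0.656, 0.001]
contact_force: [-0.7, 0.4, -2.0]
gripper_width: 22.9
grip_force: 68.9
```

Request:
{"fn": "send_rows", "kwargs": {
  "motion": [0,0,0.006,0,0,0,0,0,0.01,0,0,0,0,0,0.01,0,0,0]
}}

```text
clock: 28.7
ee_pos: [628.3, -239.7, 43.4]
tool_rot: [0.0, 0.755, 0.656, 0.001]
contact_force: [-0.1, -0.3, -0.9]
gripper_width: 22.8
grip_force: 68.9
```

Request:
{"fn": "send_rows", "kwargs": {
  "motion": [0,0,0.004,0,0,0,0,0,0.006,0,0,0,0,0,0.006,0,0,0]
}}

```text
clock: 28.95
ee_pos: [628.5, -239.8, 43.2]
tool_rot: [0.001, 0.755, 0.656, 0.001]
contact_force: [-0.5, 1.0, 3.4]
gripper_width: 22.6
grip_force: 69.3
```

Request:
{"fn": "send_rows", "kwargs": {
  "motion": [0,0,0.004,0,0,0,0,0,0.004,0,0,0]
}}

```text
clock: 29.12
ee_pos: [628.6, -239.8, 43.2]
tool_rot: [0.001, 0.755, 0.656, 0.001]
contact_force: [-2.8, 1.3, 7.1]
gripper_width: 22.8
grip_force: 69.7
```

It touched down exactly at the predicted height for the bay floor (z = 43). Releasing and withdrawing.

Request:
{"fn": "send_rows", "kwargs": {
  "motion": [0,0,-0.004,0,0,0,0,0,-0.004,0,0,0,0,0,-0.004,0,0,0,0,0,-0.004,0,0,0,0,0,-0.004,0,0,0,0,0,-0.004,0,0,0,0,0,-0.004,0,0,0,0,0,-0.004,0,0,0],
  "claw": 0.6
}}

```text
clock: 29.78
ee_pos: [628.5, -239.8, 42.1]
tool_rot: [0.0, 0.755, 0.656, 0.001]
contact_force: [0.6, 0.4, 0.3]
gripper_width: 68.9
grip_force: 0.0
```

Request:
{"fn": "send_rows", "kwargs": {
  "motion": [0,0,-0.03,0,0,0,0,0,-0.1,0,0,0,0,0,-0.2,0,0,0,0,0,-0.32,0,0,0,0,0,-0.45,0,0,0,0,0,-0.56,0,0,0,0,0,-0.6,0,0,0,0,0,-0.6,0,0,0,0,0,-0.6,0,0,0]
}}

```text
clock: 30.53
ee_pos: [628.2, -239.8, 192.0]
tool_rot: [0.001, 0.755, 0.656, 0.001]
contact_force: [-0.8, -0.8, -1.2]
gripper_width: 68.2
grip_force: 0.0
```

```bash
python3 -c "
from mv import *
st()
for n in('scene','side','wrist'):
  c=manip.grab_frame(n);h=cv2.cvtColor(c['color'],cv2.COLOR_BGR2HSV)
  p=proj(c,[628.6,-238.6,99]); 
  for nm,lo,hi in(('green',(45,80,30),(80,255,255)),('red',(0,150,80),(5,255,255)),('blue',(106,150,60),(120,255,255))):
    k,l,s,ce=cv2.connectedComponentsWithStats(cv2.inRange(h,lo,hi)); print(n,nm,[(s[i].tolist()) for i in range(1,k) if s[i][4]>15 and np.hypot(*(ce[i]-p))<60])
  for nm,y in(('g',51),('r',0),('b',-51)):
    X,Y=621.3+.139*y,-289.5+.99*y; P=np.array([proj(c,[X+12.5*np.cos(a),Y+12.5*np.sin(a),z]) for a in np.linspace(0,6.28,24) for z in(74,99)]);print('  pred cap',nm,P.min(0).round(),P.max(0).round())
"
```

```text
t 30.5333 grasp [ 628.1 -239.9  243. ] z [ 0.002  0.    -1.   ] x [0.14  0.99  0.001] F [-0.8 -0.8 -1.2] w 68.2 g 0.0 j [-0.45  0.36  1.06  0.    1.72 -0.31]
scene green [[310, 193, 8, 9, 63]]
scene red [[322, 200, 8, 9, 62]]
scene blue [[305, 189, 12, 6, 29], [335, 207, 9, 10, 61], [300, 210, 48, 30, 313]]
  pred cap g [309. 191.] [318. 202.]
  pred cap r [321. 198.] [330. 209.]
  pred cap b [334. 206.] [344. 217.]
side green [[200, 136, 9, 11, 79]]
side red [[199, 121, 9, 11, 70]]
side blue [[199, 106, 8, 11, 69], [197, 117, 19, 49, 182], [173, 186, 17, 5, 46]]
  pred cap g [199. 134.] [209. 147.]
  pred cap r [199. 119.] [208. 132.]
  pred cap b [198. 105.] [208. 117.]
wrist green [[243, 156, 21, 1, 21], [242, 159, 23, 1, 23], [240, 170, 27, 29, 603]]
wrist red [[243, 201, 22, 2, 25], [241, 216, 25, 30, 597]]
wrist blue [[230, 147, 46, 120, 1294]]
  pred cap g [242. 169.] [268. 199.]
  pred cap r [242. 216.] [267. 248.]
  pred cap b [243. 259.] [267. 291.]
```

All three caps match their predicted upright positions in all three views, except the blue cap in the wrist view, where it merges with the rack. I'm handing the job in.

```bash
python3 -c "
from plant import manip
print(manip.sign_off())"
```

```text
the job is handed in; nothing more can be done
None
```

The job is handed in at about 31 s of the 72 s allowed: the green bottle was stood up on the mat, regrasped by its cap, held with the cup fully down for over 2 s at about 21 N, and released upright in the empty bay; the other two bottles still stand in theirs.

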